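Take a painted glass panel out of the painting clamp and lean it on the drying rest

ROBOT

A 7-joint arm with a two-finger parallel gripper is mounted at the origin on the work surface. World frame = base frame: x ahead of the robot, y to its left, z up, the work surface at z = 0. Lengths are in mm, angles in rad, forces in N, time in s.
With the tool pointing down it reaches from about 400 to 875 mm from the base axis. Payload 4.4 kg.
Tool frame: the origin (TCP) lies midway between the tips of the shut fingers; the grasp point (between the pads) lies 19 mm behind it; z points along the fingers, y is the line along which they close (so a half turn about z gives the same grasp; the last joint's range is limited). The gripper opens to 85 mm and grips with 20 to 120 N. Pads are 22 mm wide; open, the fingers measure 114 mm over their backs; the gripper's body (76 mm by 85 mm) begins 54 mm behind the grasp point. The pads swing forward as they close: fully open they stand 13 mm farther back than shut.
Start: joints at [-1.345, 0.628, 0.038, 1.517, -0.027, 0.996, -0.02], TCP at [186.965, 622.545, 231.313] pointing down, gripper open.
Joint ranges: [-3.06, 3.06], [-0.37, 2.12], [-1.25, 1.32], [0.18, 2.47], [-1.1, 4.24], [0.23, 1.98], [-2.94, 2.94]. Speed limits (rad/s): [2.57, 2.57, 3.14, 3.14, 3.14, 3.14, 3.14].

INTERFACE

Orientations are given as [roll, pitch, yaw] about the fixed x, y, z axes, in that order (R = Rz(yaw) Ry(pitch) Rx(roll)).
In Python, from cell import ctrl gives the robot as it stands.
- The arm moves only by the shell command python3 -m handwheel 'ROWS'. ROWS is JSON, a list of rows, each a list of 3 entries, a list of its own where there are three numbers: the turn, a rotation vector about the tool's x, y, z in degrees, then the shift along the tool's x, y, z in m, then the closure, from 0 (fully open) to 1 (shut). A call has 1 to 5 rows; each row shifts and turns the commanded pose from where the row before left it, along the tool's axes as they then stand; what a row does not reach is not made up. A row lasts 1/12 s, in which the tool goes at most 41.7 mm and 7.16 degrees, less where a joint would pass 70% of its speed; a pose out of reach is approached as far as the arm can. A call is refused whole if a number of a shift passes 0.0417 or a number of a turn 7.16, either way. A call with a gripper value outside its range is refused whole. The fingers move at their own pace and stop on an object; the grip force is fixed at half the most. Time passes only in rows, so rows that do not move let the fingers close. It gives the time, the measured TCP pose, the force, the opening and the grip force at its end, in the units of the state.
- ctrl.read_state(): the state, without advancing time (a new reading comes with each control period).
- ctrl.get_image(name): name is "scene" or "top"; returns a dict with "pixels" (384x512x3 uint8, red, green, blue), "fx", "fy", "cx", "cy" (pixels), "pose" (4x4, takes a point from camera to world coordinates). Camera axes: x right, y up, looking along -z (the intrinsics and any distortion apply to the point x, -y, -z); pixel columns grow to the right and rows downward; lengths in mm; the calibration is good to about 2 mm. A picture is of the moment at which its call begins. There is no depth.
- ctrl.finish_job(): hands the job in; it is judged then, once.
The state is a dict: "clock": time; "qpos": joint angles; "qd": joint speeds; "tau": joint torques, N m; "eef_pos": TCP position; "tool_rot": TCP orientation; "force": force on the tool from outside, world axes, zero at the start; "torque": the same for the moment, N m; "width": finger opening in mm; "gripper_force": force on a finger pad.
Only numpy, scipy, OpenCV 4.12 (cv2) and the standard library are available. Lean on these libraries where they do the work, as an engineer would, in place of code of your own. Each camera call takes 0.05 s, during which the arm holds its last target. There are 200 camera calls.

TASK

The painted glass panel is locked in the sloping slot of the painting clamp: swing the clamp's red lever fully open, then slide the panel by its top edge up the slope and out of the slot. Lean it gently, centred, on the blue drying rest, its rail standing on the ledge and its back against the two uprights. Leave the lever open, never let the panel fall, and leave the eggs, jars and dish where they are.

Things in the scene. Friction and masses are not known exactly. Their poses are not given: they have to be found in the camera images.
- slot: sloping slot of the painting clamp (wood). Origin: middle of the slot floor, 42 mm above the table. z up the slope, 30 deg from vertical towards the robot; y along the slot; x square to the panel, away from the robot. Slot 16 mm wide (x -8..8); 12 mm walls reach z 34 and y -52..52 mm, two posts on the -x wall (y +-30) z 84; past the walls the rail's ears lie open. Base 130 x 220 x 14 mm
- lever (a joint): clamp lever at the slot's +y end. 0 = shut: 13 x 13 mm red handle stands along slot z, 36 mm steel nose lies over the rail's ear. Grows to its stop at 1.6 rad as the handle swings outward in the panel's plane, from slot +z to slot +y, lifting the nose. Stays where left (stiff: about 1 N at the handle)
- lever_hinge (a point): the lever's hinge, fixed at (0, 90, 30) mm in the slot's frame; the hinge axis is the slot's x
- lever_grip (a point): point in the lever's red handle, 62 mm from the hinge and 16 mm from the handle's end; the red part is 46 mm long. z runs along the handle towards its end, x is the hinge axis line
- panel: pale glass panel with a painted tree, 8 mm thick, 90 mm wide, in an aluminium rail 12 mm thick, 140 mm long, 22 mm high (25 mm ears beyond the glass at each end); 150 mm tall in all, 0.25 to 0.4 kg. Origin: centre of the rail's underside; z up to the top edge, y along the rail, x square to the glass, painted side. Starts on the slot floor, leaning on the -x posts
- ledge: blue sloping ledge of the fixed drying rest. Origin: on its surface, 42 mm above the table, midway along, under the middle of a panel that leans on the uprights. Axes like the slot's (z up the slope, 30 deg from vertical towards the robot; y along; x away from the uprights). 170 mm long; free from the uprights' face at x -6 to an 8 mm lip at x 22. Uprights 16 mm wide at y +-35 reach z 75 mm
- egg_gold: painted glass egg standing on its flat foot, 66 mm across and 85 mm tall; origin at the centre of its underside; gold spots
- egg_green: painted glass egg standing on its flat foot, 66 mm across and 85 mm tall; origin at the centre of its underside; green spots
- egg_brown: painted glass egg standing on its flat foot, 66 mm across and 85 mm tall; origin at the centre of its underside; brown spots
- jar_ochre: closed paint jar, 56 mm across and 46 mm tall, black lid with a yellow disc; origin at the centre of its underside
- jar_red: closed paint jar, 56 mm across and 46 mm tall, black lid with a red disc; origin at the centre of its underside
- jar_blue: closed paint jar, 56 mm across and 46 mm tall, black lid with a blue disc; origin at the centre of its underside
- dish: shallow white ceramic dish, 76 mm across and 22 mm high; origin at the centre of its underside
Mind the look-alikes: they are no part of the job. Leave any orange look-alike of the part that bears ledge alone. Several things have the shape of the panel; the one meant has the colours described above.

How it is judged (in metres and radians):
On the way, in this order (a step that is already met when the one before it is completed fails the run):
1. the lever is swung open (over 1.3 rad) while the panel still stands in the slot (value of joint lever above 1.3 rad and z of panel in the frame of slot below 0.01 m), for 0.2 s.
2. the panel is drawn up clear of the slot, the lever open (value of joint lever above 1.2 rad and z of panel in the frame of slot above 0.036 m), for 0.1 s.
At the end, for the whole second after the job is handed in: The panel is at rest on the ledge, leaning on the uprights: centred within 20 mm, rail on the ledge (z -6..8 mm, x -6..18 mm from the ledge's origin), slope within 0.25 rad and rail within 0.15 rad of the ledge's; lever still open (over 1.2 rad) (value of joint lever above 1.2 rad and x of panel in the frame of ledge between -0.006 and 0.018 m and y of panel in the frame of ledge between -0.02 and 0.02 m and z of panel in the frame of ledge between -0.006 and 0.008 m and angle between the z axis of panel and the z axis of ledge, either way round below 0.25 rad and angle between the y axis of panel and the y axis of ledge, either way round below 0.15 rad and linear speed of panel below 0.03 m/s); the robot touches nothing.
It fails at once if the panel falls (faster than 0.6 m/s with no finger on it) (linear speed of panel above 0.6 m/s and contact force between the fingers and panel below 0.05 N).
It fails at once if an egg, jar or the dish is moved more than 25 mm (distance of any of egg_gold, egg_green, egg_brown, jar_ochre, jar_red, jar_blue, dish from where it was at the start of the episode above 0.025 m).
It also fails if it takes over 58 s, if anything falls off the work surface, if the arm or the gripper's body presses on something with over 40 N, if the wrist force passes 120 N, or if a joint passes its speed limit or range.

## Working session

There is one attempt and no reset: what is moved stays moved. The work goes in short steps, Python scripts to look and compute and a shell command to move; the robot and the scene stay as the last step left them, time stands still between calls to the robot, and variables do not carry over. Pictures are saved under pics/ and viewed, at most 10 in all, crops included, and the job is handed in when it is done.

```bash
mkdir -p pics
python3 - <<'E'
from cell import ctrl
import cv2,json,numpy as np
for n in("scene","top"):
    d=ctrl.get_image(n); cv2.imwrite(f"pics/{n}0.png",d["pixels"][:,:,::-1])
    print(n,d["fx"],d["fy"],d["cx"],d["cy"],np.round(d["pose"],4).tolist(),[k for k in d])
print(ctrl.read_state())
E
```

```text
scene 354.8907190358574 354.8907190358574 250.7980571448418 196.76693595187749 [[0.0302, -0.5955, 0.8028, 1353.8622], [0.9995, 0.0273, -0.0173, -13.2138], [-0.0116, 0.8029, 0.596, 747.3003], [0.0, 0.0, 0.0, 1.0]] ['pixels', 'fx', 'fy', 'cx', 'cy', 'pose']
top 455.6229821474782 455.6229821474782 261.09699044817296 197.96808025891514 [[0.0145, 0.9951, -0.0975, 375.9781], [-0.9998, 0.0154, 0.0088, -10.5451], [0.0103, 0.0973, 0.9952, 1240.5042], [0.0, 0.0, 0.0, 1.0]] ['pixels', 'fx', 'fy', 'cx', 'cy', 'pose']
{'clock': 0.1, 'qpos': array([-1.34479349,  0.62928308,  0.0384272 ,  1.51826511, -0.02701117,
        0.99632588, -0.02004738]), 'qd': array([-0.00012282, -0.00110456, -0.00063185, -0.00147869,  0.00085235,
       -0.00036539, -0.00097391]), 'tau': array([ 2.95883823e-03, -5.64540339e+01,  1.23041209e+00, -1.93974710e+01,
        1.12195694e-02,  5.40202527e-03, -1.09280120e-05]), 'eef_pos': array([186.78524206, 621.98791398, 230.46258303]), 'tool_rot': array([-3.13982844e+00,  4.31461904e-08,  2.84975063e+00]), 'force': array([-0.31477227,  0.58918751, -0.05962939]), 'torque': array([ 0.03238998, -0.03270682, -0.08006375]), 'gripper_force': 0.0, 'width': 85.58085643665554}
```

View pics/scene0.png

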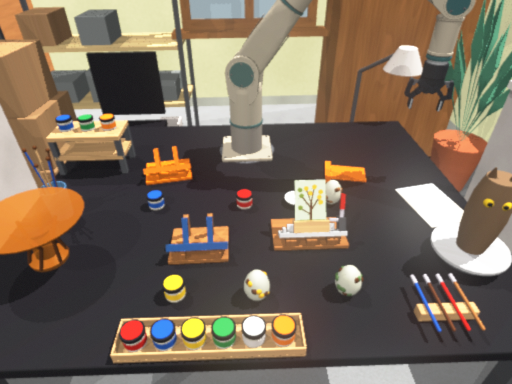

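View pics/top0.png

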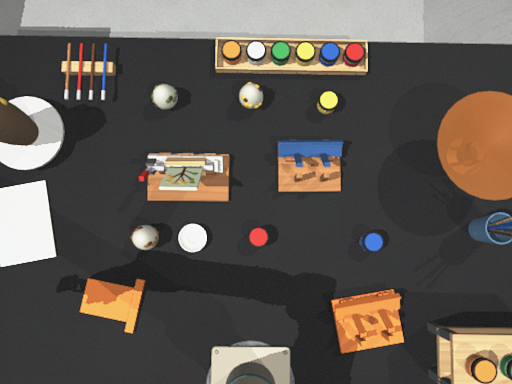

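The scene view shows the clamp with the tree panel at about (310,215), its red lever at (343,208), and the blue rest at (198,240). In the top view the clamp is at (188,177), the lever at (145,174) and the blue rest at (310,166).

Things that could be confused with them:
- **Rest:** orange look-alike stands at scene (168,168) and (345,172), top (368,320) and (112,303). The right one is blue, at scene (198,240).
- **Panel:** the only glass panel with a tree is at scene (310,200).

Next I take one close crop sheet.

Run:
```python
import cv2,numpy as np
s=cv2.imread("pics/scene0.png");t=cv2.imread("pics/top0.png")
f=lambda a,x,y,w,h,k:cv2.resize(a[y:y+h,x:x+w],None,fx=k,fy=k,interpolation=cv2.INTER_CUBIC)
A=f(s,262,172,100,75,4);B=f(s,155,205,100,75,4);C=f(t,135,140,100,75,4);D=f(t,262,130,100,75,4)
cv2.imwrite("pics/c1.png",np.vstack([np.hstack([A,B]),np.hstack([C,D])]))
```

```text
(no output)
```

View pics/c1.png

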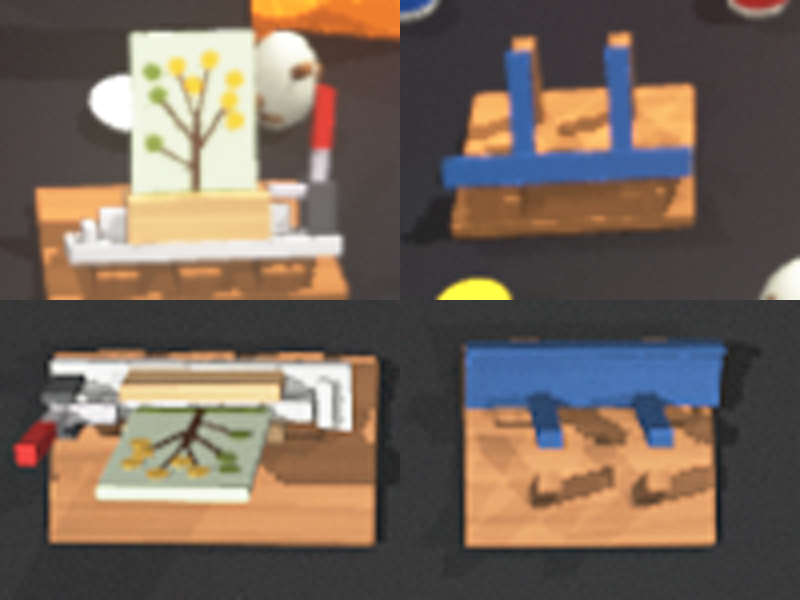

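The crop confirms the choices. The tree panel's top edge runs from scene (294.5,180) to (326,180), the red handle's end is at scene (343,193.5), and the blue uprights' tops are at scene (184.5,217) and (210,217). Next I fit both poses.

```bash
cat > h.py <<'E'
import numpy as np
from scipy.optimize import least_squares
from scipy.spatial.transform import Rotation as R
K={"s":(354.89,250.80,196.77,[[0.0302,-0.5955,0.8028,1353.8622],[0.9995,0.0273,-0.0173,-13.2138],[-0.0116,0.8029,0.596,747.3003]]),
"t":(455.62,261.10,197.97,[[0.0145,0.9951,-0.0975,375.9781],[-0.9998,0.0154,0.0088,-10.5451],[0.0103,0.0973,0.9952,1240.5042]])}
def proj(c,p):
    f,cx,cy,P=K[c];P=np.array(P);q=P[:,:3].T@(np.asarray(p)-P[:,3])
    return np.array([cx+f*q[0]/-q[2],cy-f*q[1]/-q[2]])
def rot(yaw): return (R.from_euler("z",yaw)*R.from_euler("y",-30,degrees=True)).as_matrix()
def world(f,p): return np.array([f[0],f[1],42])+rot(f[2])@np.asarray(p,float)
OFF={"sA":(262,172),"sB":(155,205),"tC":(135,140),"tD":(262,130)}
def fit(C,extra):
    def res(v):
        return np.concatenate([proj(c[0],world(v,p(v) if callable(p) else p))-(np.array(u)/4+OFF[c]+0) for c,u,p in C]+[[ (v[3]-extra)/3]])
    r=least_squares(res,[450,100,0,extra],loss="soft_l1")
    print(np.round(r.x,3));print(np.round(r.fun[:-1].reshape(-1,2),1).tolist());return r.x
# state helper: pose of tcp in frame f, plus tool-axis step to a wanted pose
def plan(f,p,rpy,tcp):
    Rt=R.from_euler("xyz",rpy).as_matrix();S=rot(f[2])
    want=np.column_stack([S[:,1],S[:,0],-S[:,2]])
    rv=R.from_matrix(Rt.T@want).as_rotvec(degrees=True)
    loc=S.T@(np.asarray(tcp)-[f[0],f[1],42])
    return dict(loc=np.round(loc,1),turn=np.round(rv,2),d_tool=np.round(Rt.T@(world(f,p)-tcp),1))
E
cat > fit.py <<'E'
from h import *
A=[("sA",(130,31),lambda v:(2,-45+v[3],150)),("sA",(257,30),lambda v:(2,45+v[3],150)),
("tC",(97,487-300),lambda v:(2,45+v[3],150)),("tC",(250,491-300),lambda v:(2,-45+v[3],150)),
("tC",(96,499-300),lambda v:(-6,45+v[3],150)),("tC",(247,500-300),lambda v:(-6,-45+v[3],150)),
("sA",(317,86),(6.5,83.5,108)),("sA",(335,87),(6.5,96.5,108)),("tC",(27,455-300),(0,90,108)),
("tC",(120,400-300),(8,52,34)),("tC",(276,402-300),(8,-52,34)),("sA",(271,190),(8,52,34)),("sA",(127,193),(8,-52,34))]
a=fit(A,0.)
B=[("sB",(105,50),(-6,-43,75)),("sB",(131,50),(-6,-27,75)),("sB",(207,47),(-6,27,75)),("sB",(232,47),(-6,43,75)),
("tD",(137,130),(-6,43,75)),("tD",(160,130),(-6,27,75)),("tD",(248,130),(-6,-27,75)),("tD",(273,129),(-6,-43,75)),
("tD",(65,103),(-6,85,0)),("tD",(320,107),(-6,-85,0)),
("sB",(43,160),lambda v:(22+v[3],-85,8)),("sB",(290,150),lambda v:(22+v[3],85,8))]
b=fit(B,6.)
np.save("a.npy",a);np.save("b.npy",b)
from cell import ctrl
s=ctrl.read_state();print(plan(a,(0,62,190),s["tool_rot"],s["eef_pos"]))
E
python3 fit.py
```

```text
[ 578.561  179.871 -458.692   -4.426]
[[-0.1, 0.2], [-0.8, -0.0], [-0.7, -1.2], [-0.7, -0.8], [-0.2, -1.0], [0.1, 0.0], [-0.8, 0.3], [-0.8, 0.0], [0.3, 0.2], [-1.4, 0.8], [-0.1, 1.8], [-0.3, -0.2], [0.0, -0.4]]
[483.554  57.605 467.164   2.177]
[[85.0, -9.7], [75.0, -12.3], [44.6, -20.0], [35.1, -22.4], [-42.6, 40.5], [-52.0, 35.3], [-86.5, 17.9], [-96.4, 13.1], [-26.7, 70.5], [-127.6, 17.6], [124.6, -27.0], [27.3, -50.2]]
{'loc': array([-252.4,  434.5,  363.3]), 'turn': array([-25.71, -19.38,  72.6 ]), 'd_tool': array([-394.2, -276.5,   24.4])}
```

```bash
sed -i 's/\[450,100,0,extra\],loss="soft_l1"/[500,0,0,extra],loss="soft_l1",x_scale=[50,50,.2,3]/' h.py; python3 fit.py
```

```text
[ 5.78561e+02  1.79871e+02 -1.90000e-02 -4.42600e+00]
[[-0.1, 0.2], [-0.8, -0.0], [-0.7, -1.2], [-0.7, -0.8], [-0.2, -1.0], [0.1, 0.0], [-0.8, 0.3], [-0.8, 0.0], [0.3, 0.2], [-1.4, 0.8], [-0.1, 1.8], [-0.3, -0.2], [0.0, -0.4]]
[ 6.20669e+02 -1.49653e+02  1.30000e-02  6.20100e+00]
[[0.2, 0.4], [-0.6, 0.2], [-0.4, 0.3], [-1.0, 0.0], [-0.4, 0.5], [0.2, 0.5], [-0.5, 0.6], [-0.4, 0.9], [-0.2, -2.4], [-0.6, -3.2], [-0.3, -0.3], [-0.2, -0.2]]
{'loc': array([-252.4,  434.5,  363.3]), 'turn': array([-25.71, -19.38,  72.6 ]), 'd_tool': array([-394.2, -276.5,   24.4])}
```

```bash
sed -i 's/+OFF\[c\]+0)/+OFF[c]-0.375)/' h.py; sed -i '/85,0)),/d' fit.py; sed -i '/"tD",(65,103)/d' fit.py; python3 fit.py
H="python3 -m handwheel"
for i in 1 2; do $H '[[[0,0,0],[-0.032,-0.0225,0.002],1],[[0,0,0],[-0.032,-0.0225,0.002],1],[[0,0,0],[-0.032,-0.0225,0.002],1],[[0,0,0],[-0.032,-0.0225,0.002],1],[[0,0,0],[-0.032,-0.0225,0.002],1]]'; done
for i in 1 2; do $H '[[[-2.1,-1.6,6],[0,0,0],1],[[-2.1,-1.6,6],[0,0,0],1],[[-2.1,-1.6,6],[0,0,0],1],[[-2.1,-1.6,6],[0,0,0],1],[[-2.1,-1.6,6],[0,0,0],1]]'; done
cat > st.py <<'E'
import sys;from h import *;from cell import ctrl
f=np.load(sys.argv[1]+".npy");s=ctrl.read_state()
print(round(s["clock"],2),plan(f,[float(v) for v in sys.argv[2:5]],s["tool_rot"],s["eef_pos"]),"F",np.round(s["force"],1),"w",round(s["width"],1),round(s["gripper_force"],1),"q",np.round(s["qpos"],2))
E
python3 st.py a 0 62 190
```

```text
[ 5.78589e+02  1.79809e+02 -1.70000e-02 -3.81400e+00]
[[0.4, 0.6], [-0.3, 0.3], [-0.5, -0.8], [-0.5, -0.5], [-0.0, -0.7], [0.4, 0.3], [-0.5, 0.7], [-0.5, 0.3], [0.7, 0.6], [-1.0, 1.2], [0.3, 2.1], [0.0, 0.2], [0.4, 0.0]]
[ 6.21807e+02 -1.49497e+02  1.20000e-02  5.58300e+00]
[[0.6, 1.0], [-0.2, 0.8], [-0.0, 0.9], [-0.6, 0.7], [-0.1, 0.4], [0.5, 0.4], [-0.2, 0.5], [-0.1, 0.8], [0.1, 0.3], [0.3, 0.4]]
{'loc': array([-251.6,  435.4,  362.9]), 'turn': array([-25.73, -19.35,  72.48]), 'd_tool': array([-394.2, -276.8,   24.4])}
clock: 0.52
eef_pos: [308.5, 467.0, 220.9]
tool_rot: [-3.141, -0.0, 2.85]
force: [0.6, 0.1, -0.4]
width: 25.4
gripper_force: 0.0
clock: 0.93
eef_pos: [429.4, 313.2, 211.0]
tool_rot: [-3.141, -0.0, 2.85]
force: [-0.1, 0.5, 0.4]
width: -0.0
gripper_force: 0.0
clock: 1.35
eef_pos: [428.9, 314.2, 211.3]
tool_rot: [2.928, 0.085, 2.308]
force: [0.9, -0.0, -1.0]
width: 0.3
gripper_force: 0.0
clock: 1.77
eef_pos: [425.8, 313.7, 208.8]
tool_rot: [2.737, 0.06, 1.825]
force: [-1.4, -1.1, -1.2]
width: -0.1
gripper_force: 0.0
1.77 {'loc': array([-50.9, 131.3, 222. ]), 'turn': array([-6.33, -3.9 , 15.43]), 'd_tool': array([-82.6,  33.3,  22.1])} F [-1.4 -1.1 -1.2] w -0.1 0.0 q [-1.38  0.47  0.72  2.21 -0.26  0.24 -0.26]
```

```bash
H="python3 -m handwheel"
$H '[[[0,0,0],[-0.027,0.013,0.0],1],[[0,0,0],[-0.027,0.013,0.0],1],[[0,0,0],[-0.027,0.013,0.0],1],[[0,0,0],[0,0,0],1]]'
$H '[[[-2.1,-1.3,5.1],[0,0,0],1],[[-2.1,-1.3,5.1],[0,0,0],1],[[-2.1,-1.3,5.1],[0,0,0],1],[[0,0,0],[0,0,0],1]]' >/dev/null
python3 st.py a 0 62 110
```

```text
clock: 2.1
eef_pos: [486.5, 241.1, 231.4]
tool_rot: [2.734, 0.062, 1.823]
force: [0.1, 0.6, 0.6]
width: 0.1
gripper_force: 0.0
2.43 {'loc': array([  2.4,  64.8, 207.9]), 'turn': array([-3.67, -1.54,  6.85]), 'd_tool': array([-5.5,  3.4, 97.8])} F [0.1 0.9 0.1] w -0.2 0.0 q [-1.35  0.51  0.92  2.23 -0.79  0.24  0.27]
```

```bash
H="python3 -m handwheel"
$H '[[[0,0,0],[-0.002,0.001,0.035],1],[[0,0,0],[-0.002,0.001,0.035],1],[[0,0,0],[0,0,0],1]]' >/dev/null
$H '[[[-2,-0.8,3.5],[0,0,0],1],[[-2,-0.8,3.5],[0,0,0],1],[[0,0,0],[0,0,0],1]]' >/dev/null
python3 st.py a 0 62 95
```

```text
2.93 {'loc': array([ 16.6,  74.5, 169.1]), 'turn': array([-1.51,  1.04,  0.04]), 'd_tool': array([-11.1, -14.6,  74.7])} F [0.3 0.5 0.2] w 0.2 0.0 q [-1.34  0.64  0.94  2.19 -1.09  0.23  0.41]
```

```bash
cat > kin.py <<'E'
from h import *
E=lambda ax,a:R.from_euler(ax,a).as_matrix()
def fk(q,m):
    h,a,b,L,c,c7,e4,e6=m
    M=E("z",q[0]+c)@E("y",q[1]);p=np.array([0,0,h])+M@[e4,0,a]
    M=M@E("z",q[2])@E("y",q[3]);p=p+M@[-e4,0,b]
    M=M@E("z",q[4])@E("y",q[5]);p=p+M@[e6,0,L]
    return p,M@E("z",q[6]+c7)
E
python3 - <<'E'
from kin import *;from cell import ctrl
s=ctrl.read_state();a=np.load("a.npy")
D=[([-1.34479349,.62928308,.0384272,1.51826511,-.02701117,.99632588,-.02004738],[186.785,621.988,230.463],[-3.13982844,0,2.84975],1),
(s["qpos"],s["eef_pos"],s["tool_rot"],1),
([-1.38,.47,.72,2.21,-.26,.24,-.26],[425.8,313.7,208.8],[2.737,.06,1.825],.3),
([-1.35,.51,.92,2.23,-.79,.24,.27],world(a,(2.4,64.8,207.9)),None,.3)]
def res(m):
    o=[]
    for q,p,r,w in D:
        P,M=fk(q,m);o.append((P-p)*w)
        if r is not None:o.append(R.from_matrix(M.T@E("xyz",r)).as_rotvec()*300*w)
    return np.concatenate(o)
best=min((least_squares(res,[330,400,400,200,c,c7,0,0],x_scale=[100,100,100,100,1,1,30,30]) for c in(2.6,-.5) for c7 in(0,1.57,3.14,-1.57)),key=lambda r:r.cost)
print(np.round(best.x,3),np.round(best.fun,1),s["eef_pos"],s["tool_rot"]);np.save("m.npy",best.x)
E
```

```text
[ 2.223555e+03 -7.843120e+02  2.376720e+02  1.217761e+03 -4.760000e-01
 -1.100000e-01 -5.147400e+01  3.128450e+02] [-3.170e+01  6.100e+00 -5.000e-01  9.000e-01 -8.000e-01 -4.058e+02
 -3.000e-01  2.800e+00  1.910e+01 -4.160e+01  3.730e+01  3.863e+02
  9.700e+00 -6.000e-01 -3.320e+01 -1.910e+01  1.690e+01  6.510e+01
 -1.470e+01 -1.200e+01 -2.870e+01] [509.70875504 255.49043686 196.71616209] [2.64429441 0.01627754 1.54536841]
```

```bash
cat > kin.py <<'E'
from h import *
E=lambda ax,a:R.from_euler(ax,a).as_matrix()
def fk(q,m):
    h,a,b,L,c,c7,e4,e6,s1,s3,s5,s7=m
    M=E("z",s1*q[0]+c)@E("y",q[1]);p=np.array([0,0,h])+M@[e4,0,a]
    M=M@E("z",s3*q[2])@E("y",q[3]);p=p+M@[-e4,0,b]
    M=M@E("z",s5*q[4])@E("y",q[5]);p=p+M@[e6,0,L]
    return p,M@E("z",s7*q[6]+c7)
E
python3 - <<'E'
from kin import *;from cell import ctrl;import itertools
s=ctrl.read_state();a=np.load("a.npy")
D=[([-1.34479349,.62928308,.0384272,1.51826511,-.02701117,.99632588,-.02004738],[186.785,621.988,230.463],[-3.13982844,0,2.84975],1),
(s["qpos"],s["eef_pos"],s["tool_rot"],1),
([-1.38,.47,.72,2.21,-.26,.24,-.26],[425.8,313.7,208.8],[2.737,.06,1.825],.3),
([-1.35,.51,.92,2.23,-.79,.24,.27],world(a,(2.4,64.8,207.9)),None,.3)]
def res(m,S):
    o=[]
    for q,p,r,w in D:
        P,M=fk(q,[*m,*S]);o.append((P-p)*w)
        if r is not None:o.append(R.from_matrix(M.T@E("xyz",r)).as_rotvec()*300*w)
    return np.concatenate(o)
best=None
for S in itertools.product((1,-1),repeat=4):
    for c7 in(0,1.57,3.14,-1.57):
        r=least_squares(res,[330,400,400,200,1.28+1.345*S[0],c7,0,0],x_scale=[100,100,100,100,1,1,30,30],args=(S,))
        if best is None or r.cost<best[0].cost:best=(r,S)
r,S=best
print(np.round(r.x,3),S,np.round(r.fun,1));np.save("m.npy",[*r.x,*S])
E
```

```text
[ 3.42513e+02  5.76353e+02  3.73230e+02  3.73854e+02 -4.10000e-02
  1.53200e+00 -3.14300e+00 -2.36700e+00] (-1, -1, -1, -1) [-1.4  0.5 -0.   0.  -0.  -0.7  0.4 -0.3 -0.5 -0.3  5.9  0.8 -1.  -0.
  1.4 -0.3  1.3 -0.1 -0.7  0.7  0.3]
```

```bash
cat > ik.py <<'E'
from kin import *
m=np.load("m.npy")
lo=np.array([-3.06,-.37,-1.25,.18,-1.1,.23,-2.94]);hi=np.array([3.06,2.12,1.32,2.47,4.24,1.98,2.94])
def sols(f,p,flip,tilt=0,n=60):
    S=rot(f[2])@E("y",np.radians(tilt)); s=-1 if flip else 1
    W=np.column_stack([s*S[:,1],s*S[:,0],-S[:,2]]);P=world(f,p)
    rng=np.random.default_rng(0);out=[]
    def res(q):
        x,M=fk(q,m);return np.concatenate([(x-P)/10,R.from_matrix(M.T@W).as_rotvec()*20,.01*(q-(lo+hi)/2)/(hi-lo)])
    for _ in range(n):
        r=least_squares(res,rng.uniform(lo+.05,hi-.05),bounds=(lo+.03,hi-.03))
        if np.abs(r.fun[:6]).max()<.1 and not any(np.abs(r.x-o).max()<.3 for o in out):out.append(r.x)
    return out
E
python3 - <<'E'
from ik import *
a=np.load("a.npy");b=np.load("b.npy")
for nm,f,p in(("lever",a,(0,62,100)),("leverend",a,(0,139,40)),("grasp",a,(-2,-4,116)),("lift",a,(-2,-4,226)),("overrest",b,(4,0,226)),("rest",b,(0,0,116))):
    for fl in(0,1):
        for t in(0,):
            print(nm,fl,t,[np.round(q,2).tolist() for q in sols(f,p,fl,t,25)])
E
```

```text
lever 0 0 [[-0.21, 0.72, -0.69, 2.27, 1.82, 0.77, -2.41], [-1.16, 0.75, 0.77, 2.27, 4.01, 0.26, 1.59]]
lever 1 0 [[-0.27, 0.69, -0.61, 2.27, 1.84, 0.71, 0.71], [-1.16, 0.75, 0.77, 2.27, 4.01, 0.26, -1.56]]
leverend 0 0 [[-0.36, 0.86, -0.63, 2.11, 1.8, 0.81, -2.41], [-1.23, 0.91, 0.78, 2.11, 4.21, 0.26, 1.22]]
leverend 1 0 [[-0.4, 0.84, -0.56, 2.11, 1.81, 0.75, 0.72], [-1.23, 0.91, 0.78, 2.11, 4.21, 0.26, -1.92]]
grasp 0 0 [[-0.05, 0.67, -0.75, 2.37, 1.91, 0.75, -2.42], [-0.74, 0.58, 0.31, 2.37, 2.84, 0.26, 2.91], [-0.9, 0.62, 0.55, 2.37, 3.42, 0.26, 2.33]]
grasp 1 0 [[-0.13, 0.63, -0.61, 2.37, 1.96, 0.66, 0.67], [-0.9, 0.62, 0.55, 2.37, 3.42, 0.26, -0.81]]
lift 0 0 [[-0.15, 0.34, -0.61, 2.38, 1.51, 0.51, -2.09]]
lift 1 0 [[-0.12, 0.35, -0.65, 2.38, 1.51, 0.53, 1.05]]
overrest 0 0 [[1.2, 0.58, -1.22, 2.31, 1.49, 0.42, -1.16]]
overrest 1 0 [[1.2, 0.58, -1.22, 2.31, 1.49, 0.42, 1.98]]
rest 0 0 [[1.0, 0.85, -1.11, 2.3, 1.95, 0.61, -1.55], [0.09, 0.6, 0.37, 2.3, 4.21, 0.46, 2.38]]
rest 1 0 [[0.85, 0.7, -0.79, 2.3, 2.21, 0.37, 1.31], [0.4, 0.58, -0.09, 2.29, 3.74, 0.26, -0.27], [0.09, 0.6, 0.37, 2.3, 4.21, 0.46, -0.76]]
```

```bash
cat > sim.py <<'E'
from ik import *
W=np.ones(7)
def jac(q):
    p0,M0=fk(q,m);J=np.zeros((6,7))
    for i in range(7):
        d=q.copy();d[i]+=1e-5;p,M=fk(d,m)
        J[:3,i]=(p-p0)/1e-5/300;J[3:,i]=R.from_matrix(M@M0.T).as_rotvec()/1e-5
    return J
def step(q,P,Wm,n=8,lam=1e-3,rest=None,k=0):
    for _ in range(n):
        p,M=fk(q,m);e=np.concatenate([(P-p)/300,R.from_matrix(Wm@M.T).as_rotvec()])
        J=jac(q);Ji=J.T@np.linalg.inv(J@J.T+lam*np.eye(6));dq=Ji@e
        if rest is not None:dq=dq+k*(np.eye(7)-Ji@J)@(rest-q)
        q=np.clip(q+dq,lo+.005,hi-.005)
    return q
def run(q,rows,**kw):
    p,M=fk(q,m)
    for t,d in rows:
        p=p+M@(np.array(d)*1000);M=M@R.from_rotvec(t,degrees=True).as_matrix();q=step(q,p,M,**kw)
        if kw.get("reset",True): pass
    return q
q0=np.array([-1.345,.628,.038,1.517,-.027,.996,-.02])
E
python3 - <<'E'
from sim import *
r=[((0,0,0),(-.032,-.0225,.002))]*10+[((-2.1,-1.6,6),(0,0,0))]*10
for kw in(dict(),dict(rest=q0,k=.05),dict(rest=q0,k=.3),dict(rest=(lo+hi)/2,k=.1)):
    print(kw.get("k"),np.round(run(q0,r[:10],**kw),2),np.round(run(q0,r,**kw),2))
print("real [-1.38  0.47  0.72  2.21 -0.26  0.24 -0.26]")
E
```

```text
None [-0.7   0.49  0.04  1.87 -0.03  0.78  0.63] [-1.37  0.47  0.69  2.23 -0.17  0.24 -0.42]
0.05 [-0.7   0.49  0.04  1.87 -0.03  0.78  0.63] [-1.37  0.47  0.68  2.23 -0.16  0.24 -0.42]
0.3 [-0.7   0.49  0.04  1.87 -0.03  0.78  0.63] [-1.37  0.47  0.69  2.23 -0.18  0.24 -0.4 ]
0.1 [-0.14  0.62 -0.87  1.87  0.59  0.92 -0.01] [-0.8   0.4  -0.11  2.23  1.08  0.39 -1.67]
real [-1.38  0.47  0.72  2.21 -0.26  0.24 -0.26]
```

Run:
```python
from sim import *;from cell import ctrl
a=np.load("a.npy");s=ctrl.read_state();qc=s["qpos"]
def rows_to(q,P,Wm,n):
    p,M=fk(q,m);rv=R.from_matrix(M.T@Wm).as_rotvec();out=[]
    for i in range(1,n+1):
        q=step(q,p+(P-p)*i/n,M@R.from_rotvec(rv*i/n).as_matrix());out.append(q)
    return q,out
S=rot(a[2]);Wf=np.column_stack([-S[:,1],-S[:,0],-S[:,2]]);Wn=np.column_stack([S[:,1],S[:,0],-S[:,2]])
for ps in((0,62,200),(-2,-4,200)):
  P=world(a,ps)
  for nm,Wt in(("flip",Wf),("norm",Wn)):
    for i,T in enumerate(sols(a,ps,nm=="flip",0,25)):
        q=qc
        zs=[]
        for k in range(1,41):
            p,M=fk(qc+(T-qc)*k/40,m);q=step(q,p,M);zs.append(p)
        p,M=fk(q,m);zs=np.array(zs)
        print("joint",ps,nm,np.round(T,2),np.round(q,2),"minz",zs[:,2].min().round(),np.round(p-P))
    # via tool down over mid
    for az in (0,60,-60,-107,-150):
        D=E("xyz",[np.pi,0,2.85+np.radians(az)])
        q,o1=rows_to(qc,np.array([470,300,260]),E("xyz",[np.pi,0,2.85]),15)
        q,o2=rows_to(q,np.array([470,300,260]),D,20)
        q,_=rows_to(q,P,Wt,20);p,M=fk(q,m)
        print("via",ps,nm,az,np.round(q,2),np.round(p-P),np.round(np.degrees(R.from_matrix(M.T@Wt).magnitude()),1))
```

```text
joint (0, 62, 200) flip [-0.27  0.46 -0.66  2.29  1.5   0.64  0.97] [-1.2   0.45  0.64  2.29  0.64  0.24  1.84] minz 114.0 [-22. -57.  -1.]
via (0, 62, 200) flip 0 [-1.21  0.45  0.65  2.29  0.54  0.24  1.94] [-28. -57.  -4.] 9.7
via (0, 62, 200) flip 60 [-1.22  0.45  0.67  2.29  0.39  0.24  2.08] [-36. -54.  -7.] 10.0
via (0, 62, 200) flip -60 [-1.19  0.45  0.63  2.29  0.69  0.24  1.78] [-19. -57.   1.] 9.3
via (0, 62, 200) flip -107 [-1.35  0.52  0.89  2.29 -1.1   0.24 -2.66] [-37.  16. -16.] 7.2
via (0, 62, 200) flip -150 [-1.35  0.52  0.89  2.29 -1.1   0.24 -2.66] [-37.  16. -16.] 7.2
joint (0, 62, 200) norm [-0.3   0.45 -0.62  2.29  1.49  0.62 -2.17] [-1.35  0.52  0.89  2.29 -1.1   0.24  0.48] minz 116.0 [-37.  16. -16.]
via (0, 62, 200) norm 0 [-1.35  0.52  0.89  2.29 -1.1   0.24  0.48] [-37.  16. -16.] 7.2
via (0, 62, 200) norm 60 [-1.35  0.52  0.89  2.29 -1.1   0.24  0.48] [-37.  16. -16.] 7.2
via (0, 62, 200) norm -60 [-1.35  0.52  0.89  2.29 -1.1   0.24  0.48] [-37.  16. -16.] 7.2
via (0, 62, 200) norm -107 [-1.35  0.52  0.89  2.29 -1.1   0.24  0.48] [-37.  16. -16.] 7.2
via
[... 598 characters left out ...]
3
via (-2, -4, 200) flip -150 [-1.06  0.37  0.62  2.39 -1.1   0.24 -2.44] [-87.  48. -20.] 17.3
joint (-2, -4, 200) norm [-0.09  0.43 -0.71  2.38  1.64  0.59 -2.21] [-1.06  0.37  0.62  2.39 -1.1   0.24  0.7 ] minz 114.0 [-88.  48. -20.]
via (-2, -4, 200) norm 0 [-1.06  0.37  0.62  2.39 -1.1   0.24  0.7 ] [-88.  48. -20.] 17.3
via (-2, -4, 200) norm 60 [-1.06  0.37  0.62  2.39 -1.1   0.24  0.7 ] [-87.  48. -20.] 17.3
via (-2, -4, 200) norm -60 [-1.06  0.37  0.62  2.39 -1.1   0.24  0.7 ] [-88.  48. -20.] 17.4
via (-2, -4, 200) norm -107 [-1.06  0.37  0.62  2.39 -1.1   0.24  0.7 ] [-88.  48. -20.] 17.4
via (-2, -4, 200) norm -150 [-1.06  0.37  0.62  2.39 -1.1   0.24  0.7 ] [-88.  48. -20.] 17.4
```

```bash
cat > search.py <<'E'
from sim import *
import multiprocessing as mp,sys
a=np.load("a.npy");b=np.load("b.npy")
from scipy.spatial.transform import Rotation as R
def jac2(q):
    h,A,B,L,c,c7,e4,e6,s1,s3,s5,s7=m
    z=np.array([0,0,1.]);y=np.array([0,1.,0]);ax=[];o=[]
    p=np.array([0,0,h]);M=E("z",s1*q[0]+c);ax.append(-z);o.append(p)
    ax.append(M@y);o.append(p);M=M@E("y",q[1]);p=p+M@[e4,0,A]
    ax.append(-M[:,2]);o.append(p);M=M@E("z",s3*q[2]);ax.append(M@y);o.append(p);M=M@E("y",q[3]);p=p+M@[-e4,0,B]
    ax.append(-M[:,2]);o.append(p);M=M@E("z",s5*q[4]);ax.append(M@y);o.append(p);M=M@E("y",q[5]);p=p+M@[e6,0,L]
    ax.append(-M[:,2]);o.append(p);M=M@E("z",s7*q[6]+c7)
    J=np.array([np.concatenate([np.cross(u,p-v)/300,u]) for u,v in zip(ax,o)]).T
    return p,M,J
def st2(q,P,Wm,n=2):
    for _ in range(n):
        p,M,J=jac2(q);e=np.concatenate([(P-p)/300,R.from_matrix(Wm@M.T).as_rotvec()])
        q=np.clip(q+J.T@np.linalg.solve(J@J.T+1e-3*np.eye(6),e),lo+.01,hi-.01)
    return q
def leg(q,P,Wm):
    p,M=fk(q,m);rv=R.from_matrix(M.T@Wm).as_rotvec();n=int(max(np.linalg.norm(rv)/.11,np.linalg.norm(P-p)/35))+1
    rows=[]
    for i in range(1,n+1):q=st2(q,p+(P-p)*i/n,M@R.from_rotvec(rv*i/n).as_matrix())
    p,M=fk(q,m);return q,np.linalg.norm(P-p)/10+np.degrees(R.from_matrix(M.T@Wm).magnitude()),n
def gor(f,flip,phi):
    S=rot(f[2]);s=-1 if flip else 1
    return np.column_stack([s*S[:,1],s*S[:,0],-S[:,2]])@E("y",np.radians(phi))
def trial(seed):
    g=np.random.default_rng(seed);q=QC;ws=[];n=0
    for k in range(g.integers(1,4)):
        P=g.uniform([350,-150,260],[650,400,400]);W0=E("z",g.uniform(-np.pi,np.pi))@E("x",np.pi+g.uniform(-.9,.9))@E("y",g.uniform(-.9,.9))
        q,e,k=leg(q,P,W0);n+=k;ws.append((P,W0))
        if e>30:return None
    flip,phi=g.integers(2),g.choice([-40,-30,-20,-10,0,10,20,30,40])
    es=[];qs=[]
    s=-1 if flip else 1
    for f,z,x in((a,220,-2),(a,115,-2),(a,225,-2),(b,225,2),(b,115,2)):
        q,e,k=leg(q,world(f,(x,0,z)),gor(f,flip,phi));es.append(e);qs.append(q)
    return max(es),n,flip,phi,seed,[np.round(e,1) for e in es],np.min([np.minimum(q-lo,hi-q).min() for q in qs])
from cell import ctrl
QC=ctrl.read_state()["qpos"]
if __name__=="__main__":
    with mp.Pool() as p:r=[x for x in p.imap_unordered(trial,range(3000),20) if x]
    r.sort(key=lambda x:x[0]);
    for x in r[:6]:print(x)
    print("low-n",sorted([x for x in r if x[0]<.6 and x[-1]>.06],key=lambda x:x[1])[:6],len(r))
E
time OMP_NUM_THREADS=1 timeout 500 python3 search.py; nproc
```

```text
(np.float64(0.0009379228764545352), 11, np.int64(1), np.int64(40), 561, [np.float64(0.0), np.float64(0.0), np.float64(0.0), np.float64(0.0), np.float64(0.0)], np.float64(0.10843393688022207))
(np.float64(0.0010056842569289171), 37, np.int64(1), np.int64(40), 2991, [np.float64(0.0), np.float64(0.0), np.float64(0.0), np.float64(0.0), np.float64(0.0)], np.float64(0.10864664734541396))
(np.float64(0.001094159762256495), 8, np.int64(1), np.int64(40), 1331, [np.float64(0.0), np.float64(0.0), np.float64(0.0), np.float64(0.0), np.float64(0.0)], np.float64(0.10881812393977208))
(np.float64(0.0011062816304827667), 10, np.int64(1), np.int64(30), 1051, [np.float64(0.0), np.float64(0.0), np.float64(0.0), np.float64(0.0), np.float64(0.0)], np.float64(0.07640901756018259))
(np.float64(0.0011253116173891831), 62, np.int64(1), np.int64(40), 2691, [np.float64(0.0), np.float64(0.0), np.float64(0.0), np.float64(0.0), np.float64(0.0)], np.float64(0.10743230203335852))
(np.float64(0.001126307447485953), 10, np.int64(1), np.int64(40), 2045, [np.float64(0.0), np.float64(0.0), np.float64(0.0), np.float64(0.0
[... 565 characters left out ...]
0.0), np.float64(0.0), np.float64(0.0)], np.float64(0.07640901756018259)), (np.float64(0.001126307447485953), 10, np.int64(1), np.int64(40), 2045, [np.float64(0.0), np.float64(0.0), np.float64(0.0), np.float64(0.0), np.float64(0.0)], np.float64(0.10886222043846239)), (np.float64(0.01551475217510757), 10, np.int64(1), np.int64(40), 496, [np.float64(0.0), np.float64(0.0), np.float64(0.0), np.float64(0.0), np.float64(0.0)], np.float64(0.10838641273761995)), (np.float64(0.024046291266719307), 10, np.int64(1), np.int64(40), 657, [np.float64(0.0), np.float64(0.0), np.float64(0.0), np.float64(0.0), np.float64(0.0)], np.float64(0.07915521557984592))] 1904
4
real	0m21.909s
user	1m25.869s
sys	0m0.127s
```

Run:
```python
from search import *
def gv(f,flip,t,phi=0):
    S=rot(f[2])@E("y",np.radians(t));s=-1 if flip else 1
    return np.column_stack([s*S[:,1],s*S[:,0],-S[:,2]])@E("y",np.radians(phi))
for flip in(0,1):
  for t in(0,15,30):
    q=QC;es=[];wp=[(0,62,190),(0,62,95)]+[(0,90+60*np.sin(h)-6.5*np.cos(h)-11,30+60*np.cos(h)+6.5*np.sin(h)) for h in(0,.4,.8,1.2,1.6)]+[(0,139,120),(0,139,220)]
    for p in wp:
        q,e,n=leg(q,world(a,p),gv(a,flip,t));es.append((round(e,1),n))
    q1=q;print(flip,t,es,np.round(q,2))
    for phi in(30,40):
        q=q1;es=[]
        for f,y,z in((a,0,220),(a,-12,113),(a,-12,225),(b,-12,225),(b,-12,113)):
            q,e,k=leg(q,world(f,(0,y,z)),gor(f,1,phi));es.append((round(e,1),k,np.round(np.minimum(q-lo,hi-q).min(),2)))
        print("   grasp",phi,es)
```

```text
0 0 [(np.float64(16.2), 1), (np.float64(58.7), 4), (np.float64(52.1), 7), (np.float64(43.6), 6), (np.float64(40.5), 5), (np.float64(41.3), 5), (np.float64(46.0), 5), (np.float64(18.8), 5), (np.float64(0.0), 4)] [-1.6   0.65  1.12  2.16 -0.89  0.33  0.08]
   grasp 30 [(np.float64(40.4), 29, np.float64(0.01)), (np.float64(16.2), 5, np.float64(0.01)), (np.float64(40.2), 5, np.float64(0.01)), (np.float64(45.0), 12, np.float64(0.01)), (np.float64(114.6), 6, np.float64(0.01))]
   grasp 40 [(np.float64(0.0), 29, np.float64(0.52)), (np.float64(0.0), 4, np.float64(0.45)), (np.float64(0.0), 4, np.float64(0.49)), (np.float64(15.0), 10, np.float64(0.01)), (np.float64(0.0), 5, np.float64(0.18))]
0 15 [(np.float64(0.0), 3), (np.float64(0.0), 3), (np.float64(0.0), 1), (np.float64(0.0), 1), (np.float64(0.0), 1), (np.float64(0.0), 1), (np.float64(1.3), 1), (np.float64(0.0), 3), (np.float64(0.0), 3)] [-1.45  0.69  1.16  1.96 -0.78  0.76  0.07]
   grasp 30 [(np.float64(0.0), 28, np.float64(0.4)), (np.float64(0.0), 4, np.float64(0.2)), (np.float64(0.0), 4, np.float64(0.38)), (np.float64(0.5), 10, np.flo
[... 2309 characters left out ...]
at64(0.01))]
1 30 [(np.float64(1.9), 29), (np.float64(0.0), 3), (np.float64(0.0), 1), (np.float64(0.0), 1), (np.float64(0.0), 1), (np.float64(0.0), 1), (np.float64(1.5), 1), (np.float64(0.0), 3), (np.float64(1.4), 3)] [-1.32  0.86  1.31  1.75 -0.88  1.27 -2.93]
   grasp 30 [(np.float64(40.6), 7, np.float64(0.01)), (np.float64(16.2), 5, np.float64(0.01)), (np.float64(40.2), 5, np.float64(0.01)), (np.float64(45.0), 12, np.float64(0.01)), (np.float64(114.6), 6, np.float64(0.01))]
   grasp 40 [(np.float64(53.7), 8, np.float64(0.01)), (np.float64(39.0), 6, np.float64(0.01)), (np.float64(53.2), 6, np.float64(0.01)), (np.float64(29.8), 12, np.float64(0.01)), (np.float64(60.3), 5, np.float64(0.01))]
```

```bash
cat > go.py <<'E'
# go.py frame x y z flip tilt phi : turn (tool, deg), then shift in the tool axes after the turn (mm); now-shift
import sys;from h import *;from cell import ctrl
E=lambda ax,a:R.from_euler(ax,a,degrees=True).as_matrix()
f=np.load(sys.argv[1]+".npy");x,y,z,fl,t,phi=map(float,sys.argv[2:8]);s=ctrl.read_state()
S=rot(f[2]);T=S@E("y",t);g=-1 if fl else 1
W=np.column_stack([g*T[:,1],g*T[:,0],-T[:,2]])@E("y",phi);M=R.from_euler("xyz",s["tool_rot"]).as_matrix()
d=world(f,(x,y,z))-s["eef_pos"]
print(round(s["clock"],2),"loc",np.round(S.T@(s["eef_pos"]-[f[0],f[1],42]),1),"turn",np.round(R.from_matrix(M.T@W).as_rotvec(degrees=True),2),"shift_after",np.round(W.T@d,1),"shift_now",np.round(M.T@d,1),"F",np.round(s["force"],1),"w",round(s["width"],1),round(s["gripper_force"],1),"q",np.round(s["qpos"],2))
E
python3 go.py a 0 62 150 0 30 0
```

```text
2.93 loc [ 16.6  74.5 169.1] turn [28.49  1.03 -0.23] shift_after [-12.5  -4.8  24.8] shift_now [-12.1 -16.1  19.7] F [0.3 0.5 0.2] w 0.2 0.0 q [-1.34  0.64  0.94  2.19 -1.09  0.23  0.41]
```

```bash
H="python3 -m handwheel"
$H '[[[5.7,0.2,0],[0,0,0],1],[[5.7,0.2,0],[0,0,0],1],[[5.7,0.2,0],[0,0,0],1],[[5.7,0.2,0],[0,0,0],1],[[5.7,0.2,0],[0,0,0],1]]' >/dev/null
$H '[[[0,0,0],[-0.0125,-0.005,0],1],[[0,0,0],[0,0,0],1]]' >/dev/null
python3 go.py a 0 62 95 0 30 0
python3 - <<'E'
from cell import ctrl
import cv2,numpy as np
f=lambda a,x,y,w,h,k:cv2.resize(a[y:y+h,x:x+w],None,fx=k,fy=k,interpolation=cv2.INTER_CUBIC)
s=ctrl.get_image("scene")["pixels"][:,:,::-1];t=ctrl.get_image("top")["pixels"][:,:,::-1]
cv2.imwrite("pics/c2.png",np.hstack([f(s,262,140,100,110,4),f(t,125,120,100,110,4)]))
E
```

```text
3.52 loc [ 13.9  57.4 170.9] turn [ 0.74  0.06 -0.43] shift_after [ 4.6 25.9 72.7] shift_now [ 4.9 24.9 73. ] F [-0.1 -1.7 -1. ] w -0.3 0.0 q [-1.1   0.77  1.05  1.84 -0.79  1.    0.25]
```

View pics/c2.png

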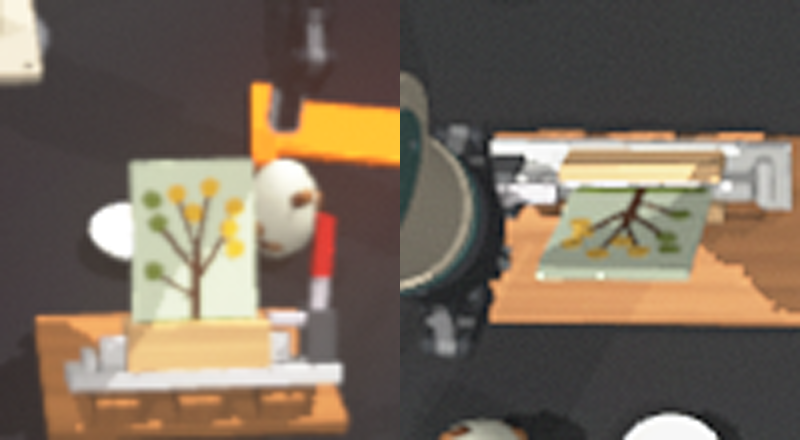

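The picture shows the finger tip at scene (333,172), midway in column between the glass edge (326) and the red handle (341), as computed. Next I go down beside the handle.

```bash
python3 -c "
from h import *;a=np.load('a.npy');print(proj('s',world(a,(13.9,57.4,170.9))))"
H="python3 -m handwheel"
$H '[[[0,0,0],[0.009,0.0295,0],1],[[0,0,0],[0,0,0.034],1],[[0,0,0],[0,0,0.034],1],[[0,0,0],[0,0,0],1]]' >/dev/null
python3 go.py a 8 66 100 0 30 0
```

```text
[332.20477982 172.31553257]
3.95 loc [-1.4 71.1 94.8] turn [ 0.19  0.07 -0.12] shift_after [-5.1  5.5 -9.2] shift_now [-5.1  5.6 -9.2] F [-2.1  0.5 -1. ] w -0.2 0.0 q [-1.02  0.89  0.94  1.81 -0.89  0.93  0.31]
```

```bash
H="python3 -m handwheel"
$H '[[[0,0,0],[0,0.007,-0.006],1],[[0,0,0],[0.013,0.001,0.001],1],[[0,0,0],[0.013,0.001,0.001],1],[[0,0,0],[0.0115,0.003,0.005],1],[[0,0,0],[0.0115,0.003,0.005],1]]'
$H '[[[0,0,0],[0.008,0.005,0.009],1],[[0,0,0],[0.008,0.005,0.009],1],[[0,0,0],[0.0035,0.006,0.011],1],[[0,0,0],[0.0035,0.006,0.011],1],[[0,0,0],[0,0,0],1]]'
python3 go.py a 0 145 34.6 0 30 0
```

```text
clock: 4.37
eef_pos: [552.7, 302.5, 123.9]
tool_rot: [3.126, -0.003, 1.552]
force: [0.1, 0.3, 0.2]
width: 0.2
gripper_force: 0.0
clock: 4.78
eef_pos: [575.2, 321.7, 80.1]
tool_rot: [3.131, 0.001, 1.549]
force: [-0.2, 0.9, -0.5]
width: 0.1
gripper_force: 0.0
4.78 loc [ 14.  141.8  35.9] turn [ 0.63  0.05 -0.24] shift_after [  3.2 -11.4   8.1] shift_now [  3.2 -11.5   8. ] F [-0.2  0.9 -0.5] w 0.1 0.0 q [-1.03  1.01  0.91  1.63 -0.94  0.97  0.19]
```

```bash
H="python3 -m handwheel"
$H '[[[0,0,0],[0,-0.006,-0.001],1],[[0,0,0],[0,0,0.004],1],[[0,0,0],[0,0,0.004],1],[[0,0,0],[0,0,0],1]]'
python3 - <<'E'
from cell import ctrl
import cv2,numpy as np
f=lambda a,x,y,w,h,k:cv2.resize(a[y:y+h,x:x+w],None,fx=k,fy=k,interpolation=cv2.INTER_CUBIC)
s=ctrl.get_image("scene")["pixels"][:,:,::-1];t=ctrl.get_image("top")["pixels"][:,:,::-1]
cv2.imwrite("pics/c3.png",np.hstack([f(s,290,150,100,110,4),f(t,90,120,100,110,4)]))
E
python3 go.py a 0 145 34.6 0 30 0
```

```text
clock: 5.12
eef_pos: [568.8, 321.9, 75.9]
tool_rot: [3.129, -0.001, 1.549]
force: [-0.3, -0.2, -0.2]
width: 0.2
gripper_force: 0.0
5.22 loc [  7.  142.1  35.7] turn [ 0.78 -0.08 -0.24] shift_after [ 2.9 -5.5  4.5] shift_now [ 2.8 -5.6  4.4] F [ 0.4 -0.  -0.6] w 0.1 0.0 q [-1.03  1.01  0.9   1.65 -0.95  0.95  0.2 ]
```

View pics/c3.png

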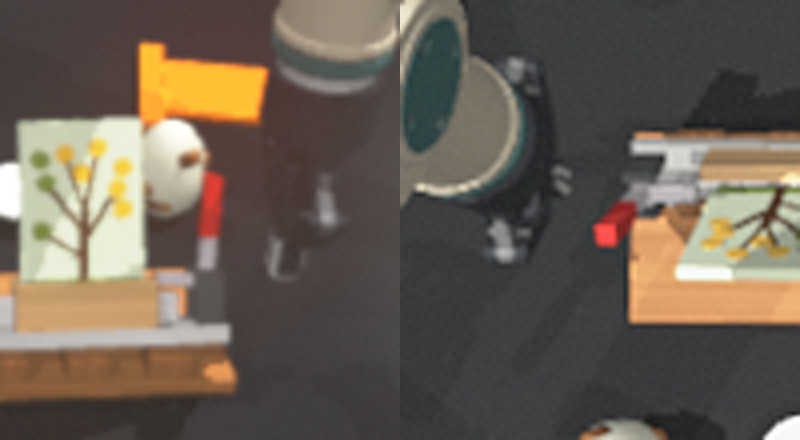

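The lever did not move: the handle still stands at scene (342,205) and the fingers are beside it at (361,214). They passed on the +x side of the handle. I'll go back and retry centred on it, with a 15° tilt so the gripper body clears the glass.

```bash
H="python3 -m handwheel"
$H '[[[0,0,0],[0,-0.008,-0.04],1],[[0,0,0],[0,-0.008,-0.04],1],[[0,0,0],[0,-0.008,-0.04],1],[[0,0,0],[-0.037,0,0],1],[[0,0,0],[-0.037,0,0],1]]' >/dev/null
$H '[[[-5,0,0],[0,0,0],1],[[-5,0,0],[0,0,0],1],[[-4,0,0],[0,0,0],1],[[0,0,0],[0,0,0],1]]' >/dev/null
python3 go.py a -1 68 98 0 15 0
```

```text
5.97 loc [ 40.9  68.2 153.2] turn [-0.38 -0.07 -0.26] shift_after [ -0.2 -26.2  64.1] shift_now [ -0.4 -25.8  64.3] F [-0.5  0.8 -0.8] w -0.3 0.0 q [-1.19  0.74  1.05  1.96 -0.91  0.7   0.32]
```

```bash
H="python3 -m handwheel"
$H '[[[0,0,0],[0,-0.026,0],1],[[0,0,0],[0,0,0.032],1],[[0,0,0],[0,0,0.032],1],[[0,0,0],[0,0,0],1]]' >/dev/null
python3 go.py a -1 68 98 0 15 0
```

```text
6.3 loc [-1.1 69.3 94.4] turn [-0.64 -0.   -0.12] shift_after [-1.3 -0.8 -3.5] shift_now [-1.3 -0.9 -3.5] F [-1.2  0.3 -1.8] w 0.0 0.0 q [-1.1   0.79  0.87  2.03 -1.05  0.53  0.43]
```

```bash
H="python3 -m handwheel"
$H '[[[0,0,0],[0.010,0,0.001],1],[[0,0,0],[0.010,0,0.001],1],[[0,0,0],[0.010,0,0.001],1],[[0,0,0],[0,0,0],1]]'
python3 go.py a -1 98 92 0 15 0
$H '[[[0,0,0],[0.0115,0.0016,0.006],1],[[0,0,0],[0.0115,0.0016,0.006],1],[[0,0,0],[0.008,0.0026,0.010],1],[[0,0,0],[0.008,0.0026,0.010],1],[[0,0,0],[0,0,0],1]]'
python3 go.py a -1 138 60 0 15 0
```

```text
clock: 6.63
eef_pos: [535.6, 282.5, 125.4]
tool_rot: [2.882, -0.003, 1.554]
force: [-0.3, 0.4, 0.2]
width: 0.4
gripper_force: 0.0
6.63 loc [  2.9 102.   94.6] turn [-0.11 -0.16 -0.03] shift_after [-4.  -3.1  3.5] shift_now [-4.  -3.1  3.5] F [-0.3  0.4  0.2] w 0.4 0.0 q [-1.16  0.82  0.9   1.98 -1.04  0.56  0.36]
clock: 7.05
eef_pos: [551.9, 320.0, 93.4]
tool_rot: [2.885, -0.001, 1.553]
force: [-0.7, -0.3, 0.7]
width: 0.1
gripper_force: 0.0
7.05 loc [  0.5 139.7  59.1] turn [-0.31 -0.04 -0.07] shift_after [-1.7 -1.7 -0.5] shift_now [-1.7 -1.7 -0.5] F [-0.7 -0.3  0.7] w 0.1 0.0 q [-1.16  0.9   0.85  1.9  -1.05  0.56  0.29]
```

Run:
```python
from cell import ctrl
import cv2,numpy as np
f=lambda a,x,y,w,h,k:cv2.resize(a[y:y+h,x:x+w],None,fx=k,fy=k,interpolation=cv2.INTER_CUBIC)
s=ctrl.get_image("scene")["pixels"][:,:,::-1];t=ctrl.get_image("top")["pixels"][:,:,::-1]
cv2.imwrite("pics/c4.png",np.hstack([f(s,290,150,100,110,4),f(t,90,120,100,110,4)]))
```

```text
(no output)
```

View pics/c4.png

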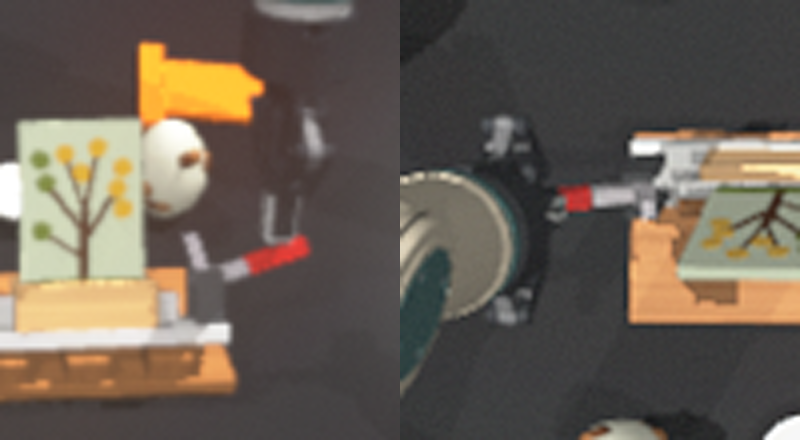

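The lever has swung: the red handle now lies low at scene (359,213), about 1.2 rad, under the fingertip. I keep pushing to the stop.

```bash
H="python3 -m handwheel"
$H '[[[0,0,0],[0.0,0.002,0.008],1],[[0,0,0],[0.0,0.002,0.008],1],[[0,0,0],[0,0.002,0.008],1],[[0,0,0],[0,0,0],1]]'
python3 go.py a -1 140 35 0 15 0
$H '[[[0,0,0],[0.0,0.001,0.004],1],[[0,0,0],[0,0,0],1]]'
python3 go.py a -1 140 35 0 15 0
```

```text
clock: 7.48
eef_pos: [564.3, 317.4, 73.9]
tool_rot: [2.884, -0.003, 1.549]
force: [-4.2, 0.8, 8.8]
width: 0.4
gripper_force: 4.4
7.48 loc [  1.6 137.3  36. ] turn [-0.26 -0.1  -0.3 ] shift_after [ 2.7 -2.2  1.6] shift_now [ 2.6 -2.2  1.6] F [-4.2  0.8  8.8] w 0.4 4.4 q [-1.11  0.92  0.79  1.88 -1.06  0.52  0.3 ]
clock: 7.65
eef_pos: [565.0, 317.5, 72.9]
tool_rot: [2.886, -0.006, 1.549]
force: [-17.3, -0.4, 32.3]
width: -0.2
gripper_force: 17.3
7.65 loc [  1.6 137.5  34.8] turn [-0.36 -0.24 -0.33] shift_after [ 2.5 -2.6  0.4] shift_now [ 2.5 -2.6  0.5] F [-17.3  -0.4  32.3] w -0.2 17.3 q [-1.1   0.91  0.79  1.88 -1.06  0.52  0.3 ]
```

```bash
H="python3 -m handwheel"
$H '[[[0,0,0],[0,0,-0.03],1],[[0,0,0],[0,0,-0.04],1],[[0,0,0],[0,0,-0.04],1],[[0,0,0],[0,0,-0.04],1],[[0,0,0],[0,0,0],0]]' >/dev/null
cat > sim2.py <<'E'
from search import *
def gv(f,flip,t,phi=0):
    S=rot(f[2])@E("y",np.radians(t));s=-1 if flip else 1
    return np.column_stack([s*S[:,1],s*S[:,0],-S[:,2]])@E("y",np.radians(phi))
p0,_=fk(QC,m)
for pre in(None,0,15,30):
  for phi in(20,25,30,35,40):
    q=QC;es=[]
    if pre is not None:q,e,k=leg(q,p0,gv(a,0,pre))
    # turn in place, then shift
    for f,y,z in((a,None,0),(a,0,220),(a,-12,113),(a,-12,235),(b,-12,235),(b,-12,113)):
        q,e,k=leg(q,p0 if y is None else world(f,(0,y,z)),gor(f,1,phi));es.append((float(round(e,1)),k,float(np.round(np.minimum(q-lo,hi-q).min(),2))))
    print(pre,phi,es)
E
python3 sim2.py; python3 go.py a 0 0 220 1 0 30
```

```text
None 20 [(0.0, 29, 0.44), (0.0, 5, 0.21), (6.3, 4, 0.01), (0.0, 4, 0.23), (7.9, 10, 0.01), (0.0, 4, 0.12)]
None 25 [(0.0, 29, 0.55), (0.0, 5, 0.32), (0.0, 4, 0.07), (0.0, 4, 0.32), (3.2, 10, 0.01), (0.0, 4, 0.12)]
None 30 [(0.0, 29, 0.67), (0.0, 5, 0.4), (0.0, 4, 0.2), (0.0, 4, 0.38), (2.4, 10, 0.01), (0.0, 4, 0.13)]
None 35 [(0.0, 28, 0.76), (0.0, 5, 0.46), (0.0, 4, 0.33), (0.0, 4, 0.43), (6.1, 10, 0.01), (0.0, 5, 0.15)]
None 40 [(0.0, 28, 0.78), (0.0, 5, 0.52), (0.0, 4, 0.45), (0.0, 4, 0.49), (10.9, 10, 0.01), (0.0, 5, 0.18)]
0 20 [(38.2, 29, 0.01), (21.7, 7, 0.01), (0.0, 4, 0.04), (24.8, 4, 0.01), (45.8, 12, 0.01), (202.4, 6, 0.01)]
0 25 [(47.3, 29, 0.01), (32.4, 7, 0.01), (1.4, 4, 0.01), (34.6, 4, 0.01), (43.5, 12, 0.01), (199.1, 6, 0.01)]
0 30 [(54.9, 29, 0.01), (41.0, 7, 0.01), (16.2, 5, 0.01), (42.6, 5, 0.01), (40.6, 12, 0.01), (121.9, 6, 0.01)]
0 35 [(61.3, 29, 0.01), (48.1, 7, 0.01), (28.8, 6, 0.01), (49.2, 6, 0.01), (33.8, 12, 0.01), (78.7, 5, 0.01)]
0 40 [(66.8, 29, 0.01), (54.0, 8, 0.01), (39.0, 6, 0.01), (54.6, 7, 0.01), (27.8, 12, 0.01), (59.7, 5, 0.01)]
15 20 [(0.0, 29
[... 533 characters left out ...]
(0.0, 5, 0.23), (5.6, 4, 0.01), (0.0, 4, 0.25), (6.5, 10, 0.01), (0.0, 4, 0.12)]
30 25 [(0.0, 28, 0.56), (0.0, 5, 0.34), (0.0, 4, 0.09), (0.0, 4, 0.32), (1.9, 10, 0.01), (0.0, 4, 0.12)]
30 30 [(0.0, 28, 0.68), (0.0, 5, 0.4), (0.0, 4, 0.22), (0.0, 4, 0.38), (0.1, 10, 0.02), (0.0, 4, 0.13)]
30 35 [(0.0, 28, 0.79), (0.0, 5, 0.46), (0.0, 4, 0.35), (0.0, 4, 0.43), (0.2, 10, 0.01), (0.0, 4, 0.15)]
30 40 [(0.0, 27, 0.82), (0.0, 5, 0.52), (0.0, 4, 0.47), (0.0, 4, 0.49), (4.2, 10, 0.01), (0.0, 4, 0.18)]
8.07 loc [ 46.  137.6 181.2] turn [  45.69  -22.06 -169.11] shift_after [138.6  46.   35.2] shift_now [-137.8  -53.6  -26.5] F [ 1.8  0.7 -0.5] w 10.9 0.0 q [-1.31  0.74  1.07  1.86 -0.8   0.76  0.09]
```

```bash
H="python3 -m handwheel"
$H '[[[5,0,0],[0,0,0],0],[[5,0,0],[0,0,0],0],[[5,0,0],[0,0,0],0],[[0,0,0],[0,0,0],0]]' >/dev/null
python3 go.py a 0 0 220 1 0 30
```

```text
8.4 loc [ 43.7 135.3 175.1] turn [  43.13  -43.64 -161.39] shift_after [139.6  43.7  28.8] shift_now [-135.7  -59.4  -16.9] F [ 0.2 -0.5  0.8] w 60.5 0.0 q [-1.12  0.8   1.    1.64 -0.74  1.12  0.06]
```

```bash
H="python3 -m handwheel"
for i in 1 2 3; do $H '[[[1.72,-1.74,-6.4],[0,0,0],0],[[1.72,-1.74,-6.4],[0,0,0],0],[[1.72,-1.74,-6.4],[0,0,0],0],[[1.72,-1.74,-6.4],[0,0,0],0],[[1.72,-1.74,-6.4],[0,0,0],0]]' >/dev/null; done
python3 go.py a 0 0 220 1 0 30
```

```text
9.65 loc [ 39.6 137.4 176. ] turn [ 17.31 -17.55 -64.79] shift_after [141.   39.6  30.6] shift_now [  76.6 -115.9   55.5] F [ 0.8 -0.4 -0.1] w 85.3 0.0 q [-1.14  0.9   0.68  1.37 -0.04  1.31  1.14]
```

```bash
H="python3 -m handwheel"
for i in 1 2; do $H '[[[1.72,-1.75,-6.45],[0,0,0],0],[[1.72,-1.75,-6.45],[0,0,0],0],[[1.72,-1.75,-6.45],[0,0,0],0],[[1.72,-1.75,-6.45],[0,0,0],0],[[1.72,-1.75,-6.45],[0,0,0],0]]' >/dev/null; done
$H '[[[0,0,0],[0,0,0],0]]' >/dev/null
python3 go.py a -2 0 180 1 0 30; python3 sim2.py | grep None
```

```text
10.57 loc [ 37.8 136.7 177.1] turn [ 0.26 -0.1  -0.32] shift_after [119.8  39.8  65.8] shift_now [119.9  38.8  66.2] F [-0.2  0.4  0.1] w 85.2 0.0 q [-1.26  0.77  0.51  1.7   0.46  0.93  1.8 ]
None 20 [(0.0, 2, 0.43), (0.0, 4, 0.24), (4.7, 4, 0.01), (0.0, 4, 0.27), (6.2, 10, 0.01), (0.0, 4, 0.12)]
None 25 [(0.0, 2, 0.54), (0.0, 4, 0.35), (0.0, 4, 0.09), (0.0, 4, 0.32), (1.9, 10, 0.01), (0.0, 4, 0.12)]
None 30 [(0.0, 1, 0.65), (0.0, 4, 0.4), (0.0, 4, 0.22), (0.0, 4, 0.38), (0.1, 10, 0.02), (0.0, 4, 0.13)]
None 35 [(0.0, 1, 0.76), (0.0, 4, 0.46), (0.0, 4, 0.34), (0.0, 4, 0.43), (1.0, 10, 0.01), (0.0, 4, 0.15)]
None 40 [(0.0, 2, 0.79), (0.0, 4, 0.52), (0.0, 4, 0.46), (0.0, 4, 0.49), (7.8, 10, 0.01), (0.0, 5, 0.18)]
```

```bash
H="python3 -m handwheel"
$H '[[[0,0,0],[0.03,0.01,0.0],0],[[0,0,0],[0.03,0.01,0.0],0],[[0,0,0],[0.03,0.01,0],0],[[0,0,0],[0.03,0.01,0],0],[[0,0,0],[0,0,0],0]]' >/dev/null
python3 go.py a -2 -11.5 111.5 1 0 30
```

```text
10.98 loc [ -3.7  27.3 239.5] turn [ 0.48 -0.6  -0.93] shift_after [-30.4  -1.7 130.2] shift_now [-31.8  -2.2 129.9] F [-0.3 -1.  -0.1] w 85.6 0.0 q [-1.35  0.59  0.6   2.02  0.56  0.81  1.72]
```

```bash
H="python3 -m handwheel"
$H '[[[0.4,-0.5,-0.8],[0,0,0],0],[[0,0,0],[-0.0305,-0.002,0],0],[[0,0,0],[0,0,0.035],0],[[0,0,0],[0,0,0.035],0],[[0,0,0],[0,0,0],0]]' >/dev/null
python3 go.py a -2 -11.5 111.5 1 0 30
```

```text
11.4 loc [  0.2  22.  158.1] turn [-0.11 -0.1   0.1 ] shift_after [ 5.7  2.2 57.1] shift_now [ 5.6  2.3 57.1] F [-0.4 -1.2 -0.4] w 85.2 0.0 q [-1.26  0.74  0.59  2.02  0.59  0.63  1.69]
```

```bash
H="python3 -m handwheel"
$H '[[[0,0,0],[0.0055,0.002,0.019],0],[[0,0,0],[0,0,0.019],0],[[0,0,0],[0,0,0.018],0],[[0,0,0],[0,0,0],0]]' >/dev/null
python3 go.py a -2 -11.5 111.5 1 0 30
python3 - <<'E'
from cell import ctrl
import cv2,numpy as np
f=lambda a,x,y,w,h,k:cv2.resize(a[y:y+h,x:x+w],None,fx=k,fy=k,interpolation=cv2.INTER_CUBIC)
s=ctrl.get_image("scene")["pixels"][:,:,::-1];t=ctrl.get_image("top")["pixels"][:,:,::-1]
cv2.imwrite("pics/c5.png",np.hstack([f(s,270,140,100,110,4),f(t,110,120,100,110,4)]))
E
```

```text
11.73 loc [ -0.8  -8.4 113.6] turn [-0.18  0.1   0.1 ] shift_after [1.6 1.2 3.4] shift_now [1.6 1.2 3.4] F [-0.8 -0.6  0.9] w 85.4 0.0 q [-1.21  0.82  0.62  2.06  0.64  0.49  1.66]
```

View pics/c5.png

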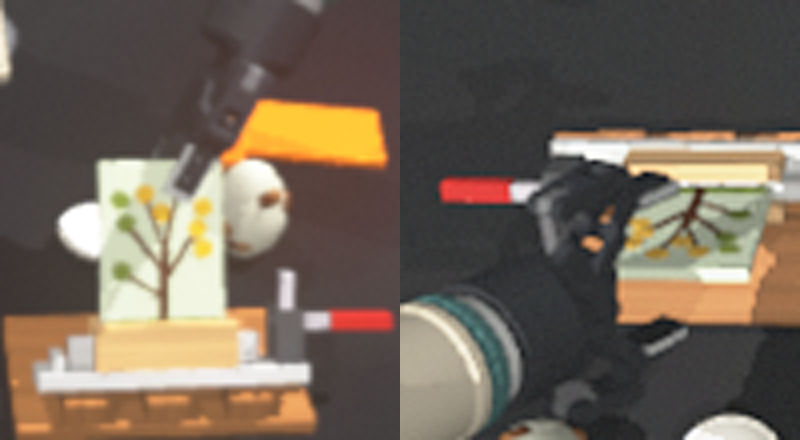

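The lever lies fully open along the slot, with its handle at scene (360,220). The front finger is over the glass's upper part at (315,187) and the other is behind it, so I close.

```bash
H="python3 -m handwheel"
$H '[[[0,0,0],[0.0015,0.001,0.003],0.4],[[0,0,0],[0,0,0],0.6],[[0,0,0],[0,0,0],0.8],[[0,0,0],[0,0,0],0.9],[[0,0,0],[0,0,0],1]]'
$H '[[[0,0,0],[0,0,0],1],[[0,0,0],[0,0,0],1],[[0,0,0],[0,0,0],1]]'
python3 go.py a -2 -11.5 111.5 1 0 30
```

```text
clock: 12.25
eef_pos: [520.5, 171.8, 139.8]
tool_rot: [-2.552, -0.444, -1.863]
force: [0.4, -0.7, 0.5]
width: 25.9
gripper_force: 0.0
clock: 12.5
eef_pos: [521.3, 171.6, 140.2]
tool_rot: [-2.55, -0.444, -1.863]
force: [-0.0, 1.2, 4.8]
width: 7.3
gripper_force: 58.8
12.5 loc [ -0.4  -9.2 113.6] turn [-0.32  0.34  0.13] shift_after [0.9 1.6 3. ] shift_now [1.  1.6 3. ] F [-0.   1.2  4.8] w 7.3 58.8 q [-1.21  0.82  0.63  2.06  0.64  0.48  1.65]
```

```bash
H="python3 -m handwheel"
$H '[[[0,0,0],[0.0025,0,-0.00433],1],[[0,0,0],[0.005,0,-0.00866],1],[[0,0,0],[0.005,0,-0.00866],1],[[0,0,0],[0,0,0],1]]'
python3 go.py a -0.4 -9.2 138.6 1 0 30
$H '[[[0,0,0],[0.0075,0,-0.013],1],[[0,0,0],[0.0075,0,-0.013],1],[[0,0,0],[0.0075,0,-0.013],1],[[0,0,0],[0.0075,0,-0.013],1],[[0,0,0],[0,0,0],1]]'
python3 go.py a -0.4 -9.2 228 1 0 30
```

```text
clock: 12.83
eef_pos: [508.3, 172.3, 162.2]
tool_rot: [-2.551, -0.442, -1.863]
force: [2.5, 0.9, 0.8]
width: 7.1
gripper_force: 59.1
12.83 loc [ -0.6  -8.7 139.2] turn [-0.31  0.45  0.08] shift_after [ 0.1 -0.2  0.7] shift_now [ 0.1 -0.2  0.7] F [2.5 0.9 0.8] w 7.1 59.1 q [-1.23  0.77  0.63  2.08  0.64  0.52  1.67]
clock: 13.25
eef_pos: [476.7, 171.7, 213.7]
tool_rot: [-2.553, -0.443, -1.864]
force: [0.1, -1.0, -4.0]
width: 7.1
gripper_force: 59.5
13.25 loc [ -2.2  -9.8 199.6] turn [-0.18  0.39  0.08] shift_after [ 13.7  -1.8 -24.9] shift_now [ 13.5  -1.9 -25. ] F [ 0.1 -1.  -4. ] w 7.1 59.5 q [-1.3   0.64  0.64  2.1   0.63  0.63  1.7 ]
```

```bash
H="python3 -m handwheel"
$H '[[[0,0,0],[0.007,-0.001,-0.0125],1],[[0,0,0],[0.007,-0.001,-0.0125],1],[[0,0,0],[0,0,0],1]]'  >/dev/null
cat > sim3.py <<'E'
from search import *
for x,z in((3,226),(20,226),(40,226),(60,226),(3,215),(30,215),(50,240)):
    q=QC;es=[]
    for p in((x,-5,z),(2,-5,z-10),(2,-5,140),(2,-5,114)):
        q,e,k=leg(q,world(b,p),gor(b,1,30));es.append((float(round(e,1)),k,float(np.round(np.minimum(q-lo,hi-q).min(),2))))
    print(x,z,es,np.round(q,2))
E
python3 sim3.py; python3 go.py b 30 -5 226 1 0 30
```

```text
3 226 [(0.1, 10, 0.02), (0.0, 1, 0.05), (0.0, 3, 0.12), (0.0, 1, 0.14)] [-0.35  0.71  0.37  2.33  2.34  0.45  0.57]
20 226 [(8.7, 10, 0.01), (0.0, 2, 0.07), (0.0, 3, 0.12), (0.0, 1, 0.14)] [-0.34  0.7   0.34  2.33  2.31  0.47  0.6 ]
40 226 [(16.5, 10, 0.01), (0.0, 3, 0.08), (0.0, 3, 0.12), (0.0, 1, 0.14)] [-0.33  0.7   0.33  2.33  2.3   0.48  0.62]
60 226 [(12.9, 10, 0.01), (0.1, 3, 0.07), (0.0, 3, 0.12), (0.0, 1, 0.14)] [-0.34  0.7   0.34  2.33  2.31  0.47  0.6 ]
3 215 [(0.0, 10, 0.04), (0.0, 1, 0.07), (0.0, 2, 0.12), (0.0, 1, 0.14)] [-0.36  0.71  0.38  2.33  2.34  0.45  0.57]
30 215 [(11.4, 10, 0.01), (0.0, 2, 0.08), (0.0, 2, 0.12), (0.0, 1, 0.14)] [-0.33  0.7   0.33  2.33  2.31  0.47  0.61]
50 240 [(12.3, 10, 0.01), (2.5, 2, 0.01), (0.0, 3, 0.12), (0.0, 1, 0.14)] [-0.34  0.7   0.36  2.33  2.33  0.46  0.59]
13.5 loc [-34.9 323.2 247.4] turn [ 0.58 -0.52 -1.14] shift_after [273.6 -64.9 182.6] shift_now [270.6 -72.2 184.4] F [-0.  -0.5 -3.3] w 7.3 59.5 q [-1.33  0.58  0.65  2.1   0.62  0.7   1.71]
```

```bash
H="python3 -m handwheel"
$H '[[[0.6,-0.5,-1.1],[0,0,0],1],[[0,0,0],[0,0,0],1]]' >/dev/null; python3 go.py b 5 -5 218 1 0 30
```

```text
13.67 loc [-35.2 322.9 246.1] turn [-0.07 -0.06  0.11] shift_after [269.9 -40.2 188.3] shift_now [269.8 -39.4 188.7] F [-0.1 -0.5 -4.8] w 7.7 59.5 q [-1.34  0.58  0.65  2.12  0.64  0.68  1.71]
```

```bash
H="python3 -m handwheel"
for i in 1 2; do $H '[[[0,0,0],[0.0225,-0.0033,0.0157],1],[[0,0,0],[0.0225,-0.0033,0.0157],1],[[0,0,0],[0.0225,-0.0033,0.0157],1],[[0,0,0],[0.0225,-0.0033,0.0157],1],[[0,0,0],[0.0225,-0.0033,0.0157],1]]'; python3 go.py b 5 -5 218 1 0 30; done
```

```text
clock: 14.08
eef_pos: [486.4, 34.2, 236.1]
tool_rot: [-2.553, -0.449, -1.839]
force: [1.5, 0.2, -3.6]
width: 7.3
gripper_force: 59.6
14.08 loc [-18.3 185.3 234.7] turn [-0.04 -0.06  0.07] shift_after [156.5 -23.3 109.6] shift_now [156.4 -23.  109.8] F [ 1.5  0.2 -3.6] w 7.3 59.6 q [-1.19  0.56  0.82  2.3   0.89  0.39  1.7 ]
clock: 14.5
eef_pos: [507.1, -94.5, 234.0]
tool_rot: [-2.555, -0.45, -1.838]
force: [0.1, -0.3, -4.2]
width: 7.4
gripper_force: 59.6
14.5 loc [ -2.8  56.4 223.4] turn [ 0.03 -0.06  0.15] shift_after [50.5 -7.8 35.3] shift_now [50.5 -7.7 35.4] F [ 0.1 -0.3 -4.2] w 7.4 59.6 q [-0.86  0.53  0.81  2.37  1.61  0.24  1.25]
```

```bash
H="python3 -m handwheel"
$H '[[[0,0,0],[0.0170,-0.0026,0.0118],1],[[0,0,0],[0.0170,-0.0026,0.0118],1],[[0,0,0],[0.0165,-0.0026,0.0118],1],[[0,0,0],[0,0,0],1]]' >/dev/null
python3 go.py b 5 -5.4 150 1 0 30
```

```text
14.83 loc [  4.9 -10.3 219.9] turn [ 0.13 -0.46 -0.32] shift_after [-39.2  -0.1  58.1] shift_now [-39.6  -0.1  57.8] F [ 0.4 -0.6 -2.7] w 7.4 59.6 q [-0.6   0.49  0.69  2.37  1.93  0.26  1.07]
```

```bash
H="python3 -m handwheel"
$H '[[[0,-0.4,-0.3],[0,0,0],1],[[0,0,0],[-0.010,0,0.0145],1],[[0,0,0],[-0.010,0,0.0145],1],[[0,0,0],[-0.0098,0,0.0145],1],[[0,0,0],[-0.0,0,0.0],1]]' >/dev/null
python3 go.py b 4 -5.4 122 1 0 30
python3 - <<'E'
from cell import ctrl
from h import *
import cv2,numpy as np
f=lambda a,x,y,w,h,k:cv2.resize(a[y:y+h,x:x+w],None,fx=k,fy=k,interpolation=cv2.INTER_CUBIC)
s=ctrl.get_image("scene")["pixels"][:,:,::-1];t=ctrl.get_image("top")["pixels"][:,:,::-1]
cv2.imwrite("pics/c6.png",np.hstack([f(s,150,140,100,130,4),f(t,255,110,100,130,4)]))
st=ctrl.read_state();b=np.load("b.npy");p=rot(b[2]).T@(st["eef_pos"]-[b[0],b[1],42])
for y in(-70,70):
  for z in (0,22): u=proj("s",world(b,p+[6,5.4+y,-113.6+z]));print(y,z,(u-[150,140])*4)
for y in(-45,45):u=proj("s",world(b,p+[4,5.4+y,150-113.6]));v=proj("t",world(b,p+[4,5.4+y,150-113.6]));print(y,(u-[150,140])*4,(v-[255,110])*4+[400,0])
E
```

```text
15.25 loc [  4.9   2.4 163.3] turn [0.11 0.53 0.59] shift_after [-13.9   0.9  39.6] shift_now [-13.6   0.7  39.7] F [ 0.4 -0.1 -3.9] w 7.1 59.6 q [-0.45  0.58  0.47  2.34  2.08  0.35  0.88]
-70 0 [ 93.04820581 350.17769761]
-70 22 [ 91.26170217 318.99257179]
70 0 [294.65499099 342.78154484]
70 22 [293.39100423 311.69697018]
-45 [117.94092079 132.98837174] [726.91021418 262.69242661]
45 [249.60026587 128.69826958] [567.85252379 262.08483161]
```

View pics/c6.png

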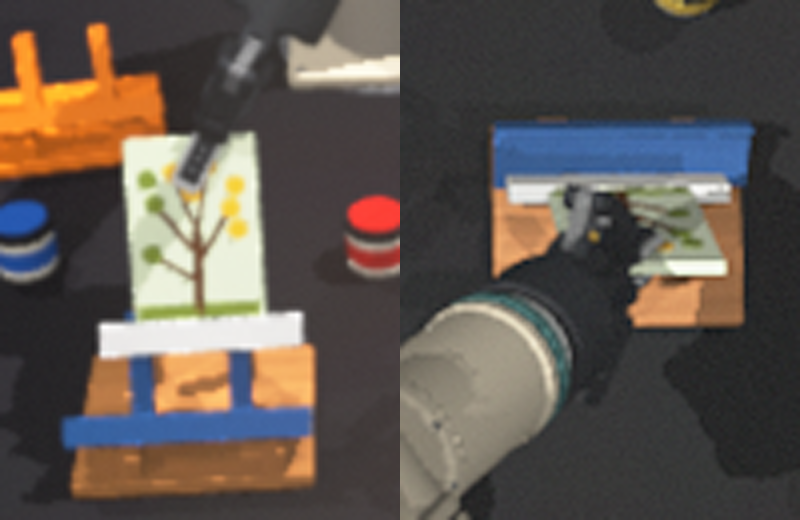

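The panel hangs upright above the blue rest. Its rail ends are at scene crop (102,357) and (304,345), parallel to the ledge and about 12 mm too far towards +y. I shift it, lower it and then creep.

```bash
H="python3 -m handwheel"
$H '[[[0.1,0.5,0.6],[0,0,0],1],[[0,0,0],[0.0104,0,0.006],1],[[0,0,0],[-0.007,0,0.0115],1],[[0,0,0],[-0.007,0,0.0115],1],[[0,0,0],[0,0,0],1]]' >/dev/null
python3 go.py b 4 -9.6 125 1 0 30
$H '[[[0,0,0],[-0.003,0,0.0052],1],[[0,0,0],[-0.0025,0,0.0043],1],[[0,0,0],[0,0,0],1]]' 
python3 go.py b 4 -9.6 115 1 0 30
```

```text
15.77 loc [  6.6 -10.8 138.8] turn [-0.2  -0.15 -0.26] shift_after [-8.   2.6 11.3] shift_now [-8.   2.7 11.3] F [ 0.5 -0.7 -2.9] w 7.3 59.6 q [-0.37  0.64  0.4   2.32  2.15  0.41  0.79]
clock: 16.02
eef_pos: [563.6, -161.5, 156.6]
tool_rot: [-2.547, -0.448, -1.846]
force: [0.3, -1.1, -3.7]
width: 7.4
gripper_force: 59.5
16.02 loc [  6.8 -11.3 128.4] turn [-0.23 -0.19 -0.29] shift_after [-8.1  2.8 10.7] shift_now [-8.2  2.9 10.7] F [ 0.3 -1.1 -3.7] w 7.4 59.5 q [-0.35  0.66  0.38  2.31  2.17  0.42  0.77]
```

```bash
H="python3 -m handwheel"
$H '[[[0,0,0],[-0.0025,0.002,0.0042],1],[[0,0,0],[-0.0015,0.001,0.0026],1],[[0,0,0],[0,0,0],1]]' | grep force
$H '[[[0,0,0],[-0.001,0,0.0017],1],[[0,0,0],[0,0,0],1]]' | grep force
python3 go.py b 2 -10 114 1 0 30
```

```text
force: [-0.5, -0.2, -3.2]
gripper_force: 59.5
force: [1.3, -0.9, -2.2]
gripper_force: 59.6
16.43 loc [  3.7 -11.6 118.6] turn [-0.21 -0.2  -0.32] shift_after [-3.7  1.7  3.1] shift_now [-3.7  1.7  3.1] F [ 1.3 -0.9 -2.2] w 7.1 59.6 q [-0.33  0.68  0.35  2.31  2.19  0.45  0.74]
```

```bash
H="python3 -m handwheel"
$H '[[[0,0,0],[-0.001,0,0.0017],1],[[0,0,0],[0,0,0],1]]' | grep force:
python3 go.py b 2 -10 114 1 0 30
```

```text
force: [0.4, -0.0, -4.2]
gripper_force: 59.6
16.6 loc [  3.9 -11.5 116.6] turn [-0.23 -0.19 -0.32] shift_after [-2.6  1.9  1.5] shift_now [-2.6  1.9  1.4] F [ 0.4 -0.  -4.2] w 7.5 59.6 q [-0.33  0.68  0.35  2.31  2.19  0.45  0.74]
```

```bash
H="python3 -m handwheel"
$H '[[[0,0,0],[-0.0007,0.001,0.0013],1],[[0,0,0],[0,0,0],1]]' | grep ' force:\|^force'
$H '[[[0,0,0],[-0.0007,0.001,0.0013],1],[[0,0,0],[0,0,0],1]]' | grep ^force
python3 go.py b 2 -10 114 1 0 30
```

```text
force: [-0.5, -0.8, -4.1]
force: [-7.3, 3.8, 10.8]
16.93 loc [  2.1 -11.8 115. ] turn [-0.33 -0.25 -0.36] shift_after [-2.   0.1 -0.1] shift_now [-2.   0.1 -0.1] F [-7.3  3.8 10.8] w 7.8 62.2 q [-0.32  0.69  0.33  2.31  2.2   0.46  0.72]
```

```bash
H="python3 -m handwheel"
$H '[[[0,0,0],[0.0002,0.0015,-0.0004],1],[[0,0,0],[0,0,0],1]]' | grep ^force
$H '[[[0,0,0],[0,0,0],0.85],[[0,0,0],[0,0,0],0.8],[[0,0,0],[0,0,0],0.75],[[0,0,0],[0,0,0],0.7],[[0,0,0],[0,0,0],0.6]]'
$H '[[[0,0,0],[0,0,0],0.5],[[0,0,0],[0,0,0],0.5],[[0,0,0],[0,0,0],0.5]]'
python3 - <<'E'
from cell import ctrl
import cv2,numpy as np
f=lambda a,x,y,w,h,k:cv2.resize(a[y:y+h,x:x+w],None,fx=k,fy=k,interpolation=cv2.INTER_CUBIC)
s=ctrl.get_image("scene")["pixels"][:,:,::-1];t=ctrl.get_image("top")["pixels"][:,:,::-1]
cv2.imwrite("pics/c7.png",np.hstack([f(s,150,150,100,130,4),f(t,255,110,100,130,4)]))
E
```

```text
force: [-5.2, 4.2, 8.2]
clock: 17.52
eef_pos: [565.4, -162.0, 141.1]
tool_rot: [-2.546, -0.448, -1.847]
force: [-0.6, -0.3, -0.5]
width: 33.9
gripper_force: 0.0
clock: 17.77
eef_pos: [565.1, -161.8, 141.0]
tool_rot: [-2.547, -0.448, -1.847]
force: [-0.3, 0.2, 0.1]
width: 43.0
gripper_force: 0.0
```

View pics/c7.png

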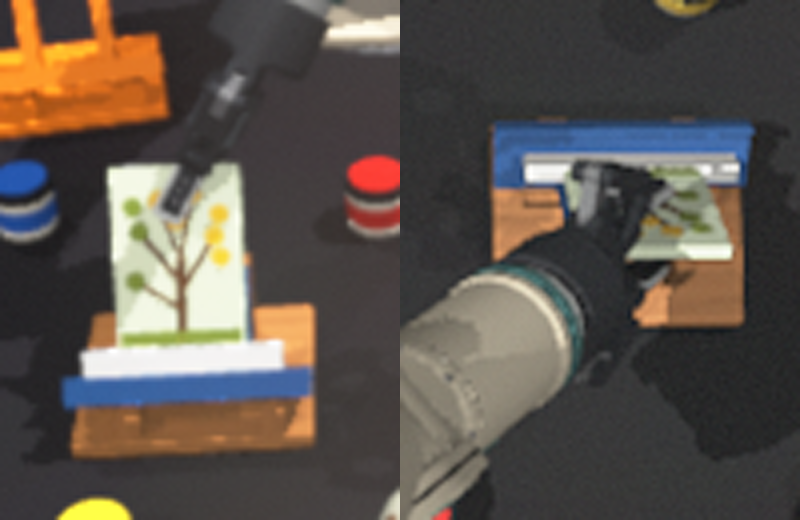

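The panel stands on the ledge against the uprights. Its rail spans scene crop columns 82–284 and the ledge 62–313, so it is about 4 mm off centre. I retreat along the fingers.

```bash
H="python3 -m handwheel"
$H '[[[0,0,0],[0,0,-0.015],0.4],[[0,0,0],[0,0,-0.02],0.4],[[0,0,0],[0,0,-0.025],0.4],[[0,0,0],[0,0,-0.03],0.4],[[0,0,0],[0,0,0],0.4]]'
python3 go.py b 1.5 -11.5 114.5 1 0 30
$H '[[[0,0,0],[0,0,-0.02],0.4],[[0,0,0],[0,0,0],0.4],[[0,0,0],[0,0,0],0.4],[[0,0,0],[0,0,0],0.4],[[0,0,0],[0,0,0],0.4]]'
python3 - <<'E'
from cell import ctrl
import cv2
s=ctrl.get_image("scene")["pixels"][:,:,::-1]
cv2.imwrite("pics/c8.png",cv2.resize(s[130:300,130:410],None,fx=2.8,fy=2.8,interpolation=cv2.INTER_CUBIC))
E
```

```text
clock: 18.28
eef_pos: [525.2, -112.0, 210.0]
tool_rot: [-2.545, -0.445, -1.84]
force: [-0.2, 0.3, -0.1]
width: 51.3
gripper_force: 0.0
18.28 loc [  0.7  38.7 193.6] turn [-0.46  0.14 -0.13] shift_after [ 3.9 -0.8 93.6] shift_now [ 4.2 -0.  93.6] F [-0.2  0.3 -0.1] w 51.3 0.0 q [-0.65  0.54  0.59  2.37  1.87  0.33  1.  ]
clock: 18.7
eef_pos: [516.5, -108.1, 222.7]
tool_rot: [-2.547, -0.448, -1.848]
force: [0.6, 0.2, -0.2]
width: 51.2
gripper_force: 0.0
```

View pics/c8.png

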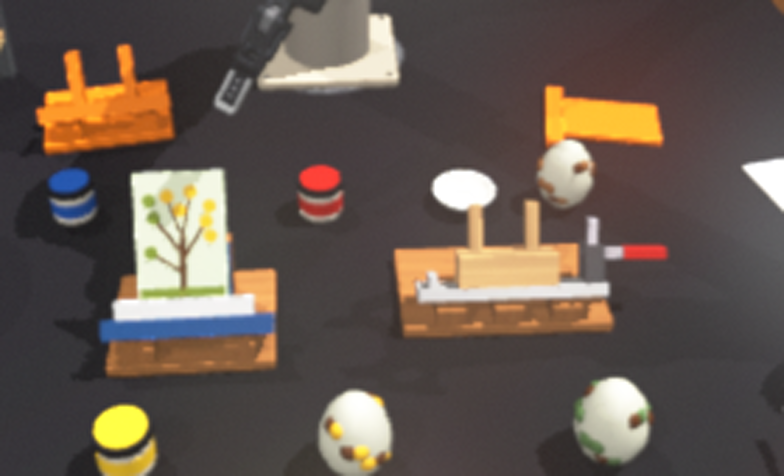

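The panel leans on the rest at crop (182,240), the lever is open at (640,252), the eggs, jars and dish look undisturbed, and the gripper is clear at (235,95). I hand the job in.

```bash
python3 -c "
from cell import ctrl
print(ctrl.finish_job())"
```

```text
the job is handed in; nothing more can be done
None
```

The job is handed in at about 19 s on the robot's clock (no verdict was returned): the panel leans on the blue rest about 4 mm off centre, the lever is fully open, and the eggs, jars and dish look unmoved.

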